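Close the sauce well: fit its cover and tighten the four lever nuts crosswise

TASK

Draw the sauce well's cover out of the low rack by its pull tab, leave it lying flat on the table clear of the rack, then take it by its black handle and lay it in the well's rim with the tab through the gap at the front. Then tighten the four lever nuts a half turn clockwise each, fully to the stop, in cross order: one nut, then the one diagonally opposite, then the other two; so the cover seats evenly. Leave the nuts alone until the cover is in, and do not disturb the other things on the table.

Things in the scene. Friction and masses are not known exactly. Their poses are not given: they have to be found in the camera images.
- well: Sauce well: fixed steel box 176 (x) x 216 (y) x 40 mm with an opening in its top. Origin: centre of its underside, on the table; z up; its front (gap for the cover's tab) is its -x. A rim 8 mm high frames the cover's place, 3 mm clear all round. Four sprung pads hold the cover's underside 43 mm above the table until the nuts press it down 2 mm (about 4 N each). Studs with lever nuts at (+-66, +-80) mm.
- seat (a point): Centre of the seat in the well, 41 mm above the table: where the centre of the cover's underside lies when the cover is fully pressed down. Axes as those of the well.
- cover_handle (a point): Middle of the black bar handle of the loose steel cover, 46 mm above the plate's underside. Bar 62 mm long (cover x), 14 wide (y), 14 high, 31 mm free under it. Plate 100 (x) x 180 (y) x 8 mm, 0.45 kg; starts flat on the table in the rack, handle under the roof. Cover x points from the tab to the handle, z up; in the well it agrees with the well's x.
- cover_tab (a point): Middle of the cover's upright pull tab, a fin 28 mm long (cover x), 6 mm thick (cover y), reaching 8 to 33 mm above the plate's underside; it lies 65 mm from the plate's centre towards the cover's -x, and sticks out of the rack's front. The point is 22 mm above the underside.
- cover: The same cover; origin at the centre of its underside, axes as above.
- rack: Fixed low grey sheet-metal rack, open at the front (its -x): 200 mm wide inside, roof from 62 to 66 mm above the table, reaching from 32 mm in front (-x) of the origin to 73 mm behind it. Origin on the table, about at the centre of the stored cover, which slides out along the rack's -x; drawn 110 mm or more it lies clear.
- nut_near_left (a joint): near left lever nut on its upright stud at (-66, 80) mm (well x, y; near = -x, left = +y). 0: loose, lever along the well's -y, clamp finger out of the way; grows clockwise seen from above to the stop at 3.14 (half turn): lever along +y, finger over the cover's edge. The lever swings round outside, by way of -x. It sinks 10 mm, in proportion to the turn; friction 0.05 N m; stays where left.
- grip_near_left (a point): Middle of the upright black grip on the near left nut's lever: a freely spinning cylinder of 18 mm diameter and 37 mm height, 40 mm from the stud's axis; 96 mm above the table when loose, 86 mm when home.
- nut_near_right (a joint): near right lever nut on its upright stud at (-66, -80) mm (well x, y; near = -x, left = +y). 0: loose, lever along the well's -y, clamp finger out of the way; grows clockwise seen from above to the stop at 3.14 (half turn): lever along +y, finger over the cover's edge. The lever swings round outside, by way of -x. It sinks 10 mm, in proportion to the turn; friction 0.05 N m; stays where left.
- grip_near_right (a point): Middle of the upright black grip on the near right nut's lever: a freely spinning cylinder of 18 mm diameter and 37 mm height, 40 mm from the stud's axis; 96 mm above the table when loose, 86 mm when home.
- nut_far_left (a joint): far left lever nut on its upright stud at (66, 80) mm (well x, y; near = -x, left = +y). 0: loose, lever along the well's +y, clamp finger out of the way; grows clockwise seen from above to the stop at 3.14 (half turn): lever along -y, finger over the cover's edge. The lever swings round outside, by way of +x. It sinks 10 mm, in proportion to the turn; friction 0.05 N m; stays where left.
- grip_far_left (a point): Middle of the upright black grip on the far left nut's lever: a freely spinning cylinder of 18 mm diameter and 37 mm height, 40 mm from the stud's axis; 96 mm above the table when loose, 86 mm when home.
- nut_far_right (a joint): far right lever nut on its upright stud at (66, -80) mm (well x, y; near = -x, left = +y). 0: loose, lever along the well's +y, clamp finger out of the way; grows clockwise seen from above to the stop at 3.14 (half turn): lever along -y, finger over the cover's edge. The lever swings round outside, by way of +x. It sinks 10 mm, in proportion to the turn; friction 0.05 N m; stays where left.
- grip_far_right (a point): Middle of the upright black grip on the far right nut's lever: a freely spinning cylinder of 18 mm diameter and 37 mm height, 40 mm from the stud's axis; 96 mm above the table when loose, 86 mm when home.
- ramekin_a_mid (a point): Bystander: white ramekin, 65 mm wide, 37 mm high, between well and rack, near the garnish caddy; the point is 18 mm above its underside. Leave alone.
- brush_mid (a point): Bystander: pastry brush, 196 mm long, lying on the table in front of the well; the point is 18 mm above its underside. Leave alone.
- timer_mid (a point): Bystander: kitchen timer standing on edge, 22x64x62 mm, behind the well; the point is 18 mm above its underside. Leave alone.
- ramekin_b_mid (a point): Bystander: white ramekin, 65 mm wide, 37 mm high, behind the well on its left; the point is 18 mm above its underside. Leave alone.
- tongs_a_mid (a point): Bystander: metal tongs, 254 mm long, lying to the right of the rack; the point is 18 mm above its underside. Leave alone.

How it is judged:
By the outcome, as a careful person would: the job done as asked, in the order asked, and still so for the second after the job is handed in, with the robot touching nothing.
It also fails if it takes over 72 s, if anything falls off the work surface, if the arm or the gripper's body presses on something with over 40 N, if the wrist force passes 120 N, or if a joint passes its speed limit or range.

ROBOT

A 7-joint arm with a two-finger parallel gripper is mounted at the origin on a cart in front of the work surface, level with it; the furniture and walls round the work are solid. World frame = base frame: x ahead of the robot, y to its left, z up, the work surface at z = 0. Lengths are in m, angles in degrees, forces in N, time in s.
With the tool pointing down it reaches from about 0.425 to 0.875 m from the base axis. Payload 4.7 kg.
Tool frame: the origin (TCP) lies on the centre line of the jaws, within the pads' length; the fingertips stand 25 mm ahead of it and the grasp point (between the pads) lies 6 mm ahead of it; z points along the fingers, y is the direction in which the jaws open and shut (so a half turn about z gives the same grasp; the last joint's range is limited). The gripper opens to 87 mm and grips with 3 to 60 N. Pads are 19 mm wide; open, the fingers measure 117 mm over their backs; the gripper's body (75 mm by 190 mm) begins 51 mm behind the grasp point.
Start: joints at [71.396, 18.392, -4.016, 83.108, 1.295, 78.541, -3.26], TCP at [0.216, -0.613, 0.248] pointing down, gripper open.
Joint ranges: [-163.93, 163.93], [-17.29, 119.83], [-79.2, 71.16], [3.27, 140.29], [-89.18, 269.18], [5.43, 117.66], [-154.24, 154.24]. Speed limits (degrees/s): [147.25, 147.25, 180, 180, 180, 180, 180].

INTERFACE

Orientations are given as [roll, pitch, yaw] about the fixed x, y, z axes, in that order (R = Rz(yaw) Ry(pitch) Rx(roll)).
In Python, from cell import env gives the robot as it stands.
- The arm moves only by the shell command python3 -m creep 'ROWS' [OPENING] [FORCE]. ROWS is JSON, a list of rows, each an object of numbers: "tx", "ty", "tz": the shift along the tool's x, y, z in m; "rx", "ry", "rz": the turn, a rotation vector about the tool's x, y, z in degrees. In form: [{"tx": .., "ty": .., "tz": .., "rx": .., "ry": .., "rz": ..}, ...]. A call has 1 to 20 rows; each row shifts and turns the commanded pose from where the row before left it, along the tool's axes as they then stand; what a row does not reach is not made up. A row lasts 1/8 s, in which the tool goes at most 62.5 mm and 10.7 degrees, less where a joint would pass 70% of its speed; a pose out of reach is approached as far as the arm can. A call is refused whole if a number of a shift passes 0.0625 or a number of a turn 10.7, either way. A call with a gripper value outside its range is refused whole. OPENING is the finger opening in m, from 0 to 0.087, set as the call begins (- or left out, the last holds). The fingers move at their own pace and stop on an object; FORCE is the grip in N (left out, the last holds). Time passes only in rows, so rows that do not move let the fingers close. It gives the time, the measured TCP pose, the force and the opening at its end, in the units of the state.
- env.get_obs(): the state, without advancing time (a new reading comes with each control period).
- env.read_camera(name): name is "scene" or "top"; returns a dict with "pixels" (420x560x3 uint8, red, green, blue), "intrinsics" (3x3 intrinsics, pixels), "D" ([k1, k2, p1, p2, k3] as OpenCV has them; the pictures are not rectified), "R" (3x3) and "t" (3): a world point X has camera coordinates R X + t. Camera axes: x right, y down, z forward; pixel columns grow to the right and rows downward; lengths in m; the calibration is good to about 2 mm. A picture is of the moment at which its call begins. There is no depth.
- env.sign_off(): hands the job in, once; it reports no verdict.
The state is a dict: "time_s": time; "qpos": joint angles; "joint_velocities": joint speeds; "effort": joint torques, N m; "tool_pos": TCP position; "tool_rot": TCP orientation; "force": force on the tool from outside, world axes, zero at the start; "wrist_torque": the same for the moment, N m; "grip_width": finger opening in m.
Only numpy, scipy, OpenCV 4.12 (cv2) and the standard library are available. Lean on these libraries where they do the work, as an engineer would, in place of code of your own. Each camera call takes 0.05 s, during which the arm holds its last target.

## Working session

There is one attempt and no reset: what is moved stays moved. The work goes in short steps, Python scripts to look and compute and a shell command to move; the robot and the scene stay as the last step left them, time stands still between calls to the robot, and variables do not carry over. Pictures are saved under pics/ and viewed, and the job is handed in when it is done.

```bash
ls; mkdir -p pics
python3 - <<'E'
from cell import env
import cv2
o=env.get_obs()
print({k:o[k] for k in ('time_s','tool_pos','tool_rot','force','grip_width')})
for n in ("scene","top"):
    c=env.read_camera(n); cv2.imwrite(f"pics/{n}0.png",c["pixels"][:,:,::-1])
    print(n,c["intrinsics"],c["D"],c["R"],c["t"])
E
```

```text
pics
{'time_s': 0.0, 'tool_pos': array([ 0.2158009 , -0.61258754,  0.2464487 ]), 'tool_rot': array([-1.79889270e+02,  5.74740905e-03,  1.94099491e+01]), 'force': array([-0.69973338,  0.3743391 , -0.3285107 ]), 'grip_width': 0.08726041902650565}
scene [[469.86009419   0.         282.21322777]
 [  0.         469.86009419 206.32902044]
 [  0.           0.           1.        ]] [0.04976751 0.         0.         0.         0.        ] [[-0.68057858 -0.73254721 -0.0136889 ]
 [-0.45274295  0.43516699 -0.77823744]
 [ 0.57605263 -0.52345417 -0.62782091]] [0.24940654 0.39133238 1.0602685 ]
top [[484.71909129   0.         279.97020136]
 [  0.         484.71909129 212.80627878]
 [  0.           0.           1.        ]] [-0.13307974  0.          0.          0.          0.        ] [[ 0.00466778 -0.99978298 -0.020303  ]
 [-0.9973228  -0.00317272 -0.07305588]
 [ 0.07297561  0.02058966 -0.99712117]] [-0.17413085  0.59254693  1.68091597]
```

View pics/scene0.png

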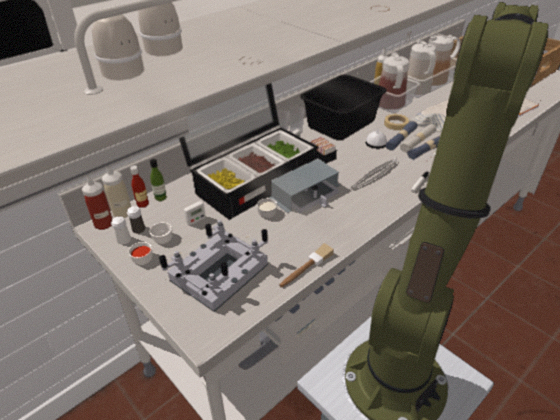

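View pics/top0.png

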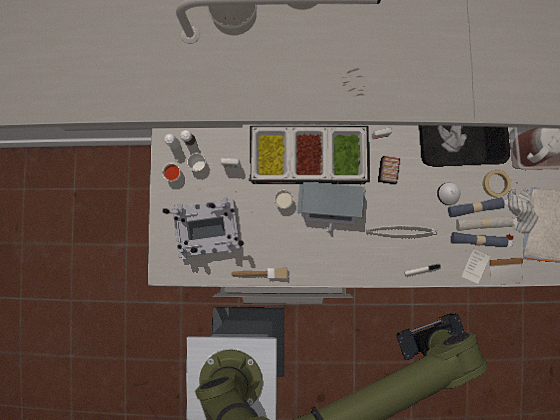

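The top view shows the well around (208,228), the rack around (332,200) with the tab at (332,229), a ramekin at (284,200), tongs at (400,231) and the brush at (260,272). I'll zoom in next.

```bash
cat > h.py <<'E'
import numpy as np, cv2
from cell import env
def px2w(c,uv,z):
    K,D,R,t=[np.array(c[k],float) for k in("intrinsics","D","R","t")]
    p=cv2.undistortPoints(np.array(uv,float).reshape(-1,1,2),K,D).reshape(-1,2)
    d=np.c_[p,np.ones(len(p))]@R; o=-R.T@t
    return o+d*((z-o[2])/d[:,2])[:,None]
def w2px(c,X):
    K,D,R,t=[np.array(c[k],float) for k in("intrinsics","D","R","t")]
    return cv2.projectPoints(np.array(X,float).reshape(-1,1,3),cv2.Rodrigues(R)[0],t,K,D)[0].reshape(-1,2)
def crop(c,box,s,name):
    x0,y0,x1,y1=box
    im=c["pixels"][y0:y1,x0:x1,::-1]
    cv2.imwrite("pics/"+name,cv2.resize(im,None,fx=s,fy=s,interpolation=cv2.INTER_CUBIC))
def st():
    o=env.get_obs();print(round(o["time_s"],2),np.round(o["tool_pos"],4),np.round(o["tool_rot"],2),"F",np.round(o["force"],1),"T",np.round(o["wrist_torque"],2),"g",round(o["grip_width"],4),"q",np.round(o["qpos"],1))
    return o
E
python3 - <<'E'
from h import *
c=env.read_camera("top"); 
crop(c,(150,180,270,270),6.6,"t_well.png"); crop(c,(265,170,385,260),6.6,"t_rack.png")
s=env.read_camera("scene");crop(s,(150,215,280,310),6,"s_well.png");crop(s,(250,150,380,245),6,"s_rack.png")
E
```

```text
(no output)
```

View pics/t_well.png

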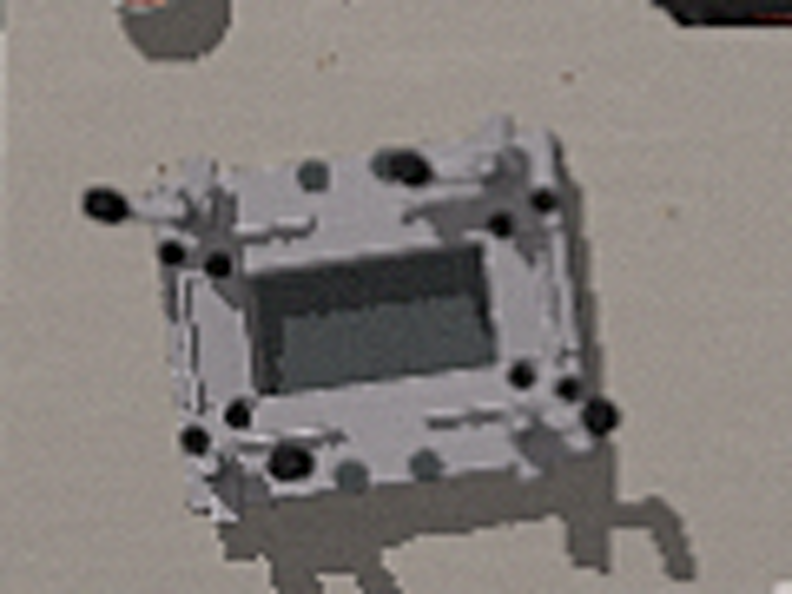

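View pics/t_rack.png

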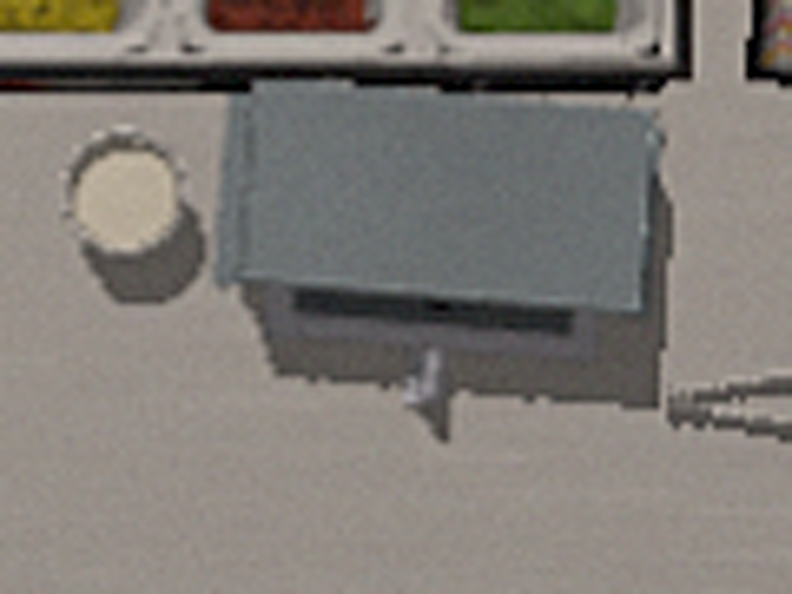

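View pics/s_well.png

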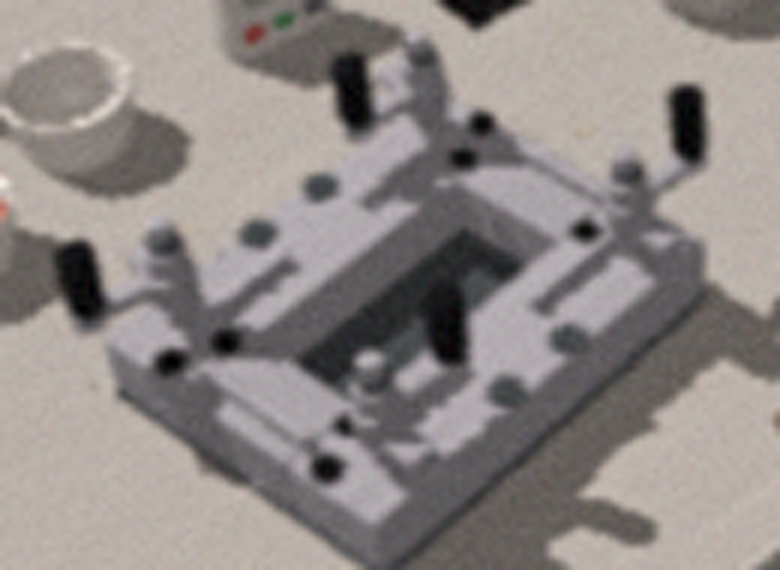

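View pics/s_rack.png

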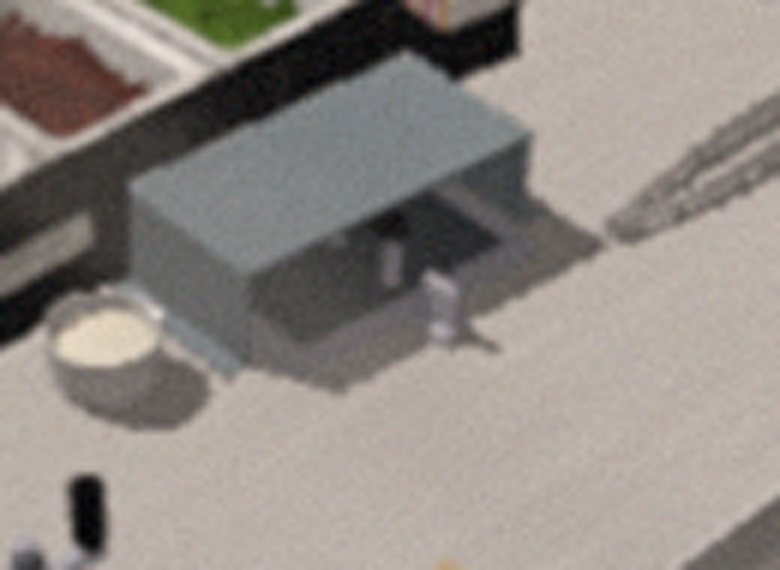

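```bash
cat >> h.py <<'E'
def tri(cs,uvs):
    A=[];b=[]
    for c,uv in zip(cs,uvs):
        K,D,R,t=[np.array(c[k],float) for k in("intrinsics","D","R","t")]
        p=cv2.undistortPoints(np.array(uv,float).reshape(1,1,2),K,D).ravel()
        P=np.c_[R,t]
        for i in (0,1):
            r=p[i]*P[2]-P[i]; A.append(r[:3]);b.append(-r[3])
    X,res,_,_=np.linalg.lstsq(np.array(A),np.array(b),rcond=None)
    return X,np.array(A)@X-b
def darkblob(c,seed,rad,th):
    g=c["pixels"].max(axis=2)
    m=(g<th).astype(np.uint8); n,l,s,ce=cv2.connectedComponentsWithStats(m)
    best=min(range(1,n),key=lambda i:np.hypot(*(ce[i]-seed)) if s[i][4]>3 else 1e9)
    return ce[best],s[best]
def rigid2(P,Q):
    P=np.array(P);Q=np.array(Q);pm,qm=P.mean(0),Q.mean(0)
    a=np.array(P-pm);b=np.array(Q-qm)
    th=np.arctan2((a[:,0]*b[:,1]-a[:,1]*b[:,0]).sum(),(a*b).sum())
    R=np.array([[np.cos(th),-np.sin(th)],[np.sin(th),np.cos(th)]])
    t=qm-R@pm
    return th,t,Q-(P@R.T+t)
E
python3 - <<'E'
from h import *
c=env.read_camera("top");s=env.read_camera("scene")
T=np.array([(292,462),(600,417),(105,205),(408,168)])/6.6+[150,180]
S=np.array([(447,322),(688,125),(80,283),(352,93)])/6.+[150,215]
Q=[]
for a,b in zip(T,S):
    pa,sa=darkblob(c,a,6,60);pb,sb=darkblob(s,b,6,60)
    X,r=tri((c,s),(pa,pb));Q.append(X)
    print(a,pa,sa,b,pb,sb,X.round(4),(r*1000).round(2))
Q=np.array(Q)
P=np.array([(-.066,.04),(-.066,-.12),(.066,.12),(.066,-.04)])
th,t,r=rigid2(P,Q[:,:2]);print("well",np.degrees(th),t,(r*1000).round(1))
R=lambda th:np.array([[np.cos(th),-np.sin(th)],[np.sin(th),np.cos(th)]])
# check box corners top at z=40
for p in [(-.088,-.108),(-.088,.108),(.088,.108),(.088,-.108)]:
    x=t+R(th)@p; print(p,w2px(c,[*x,.04]),w2px(s,[*x,.04]))
# tab top z .033: pixels guess
tu=np.array([[427,365]])/6.6+[265,170]
print(px2w(c,tu,.03))
# roof corners z=.066 (top view)
rc=np.array([(250,85),(658,112),(640,308),(243,278)])/6.6+[265,170]
W=px2w(c,rc,.066);print(W)
E
```

```text
[194.24242424 250.        ] [193.4137931 249.5862069] [191 247   6   6  29] [224.5        268.66666667] [218.63548387 266.02580645] [200 254  36  25 310] [0.4662 0.1199 0.1023] [ 4.01  3.42 -5.23 -0.39]
[240.90909091 243.18181818] [240.25  242.625] [238 240   6   6  24] [264.66666667 235.83333333] [264.21153846 235.26923077] [262 230   5  12  52] [ 0.4859 -0.042   0.0937] [-1.35 -1.3   1.87  0.11]
[165.90909091 211.06060606] [165.58333333 210.70833333] [163 209   6   5  24] [163.33333333 262.16666667] [162.86764706 261.36764706] [159 256   9  12  68] [0.593  0.2146 0.0935] [-1.01 -0.77  1.25  0.15]
[211.81818182 205.45454545] [211.36 205.16] [208 203   7   5  25] [208.66666667 230.5       ] [208.30508475 229.47457627] [205 224   7  13  59] [0.6116 0.0569 0.0955] [-1.51 -1.27  1.96  0.18]
well 6.554010001758521 [0.53915562 0.08734389] [[-2.9  0.4]
 [-1.4 -2.6]
 [ 2.   0.5]
 [ 2.3  1.7]]
(-0.088, -0.108) [[238.70315123 249.48262786]] [[266.16486679 255.20960858]]
(-0.088, 0.108) [[177.3839847 256.0889664]] [[208.86819957 301.89817833]]
(0.088, 0.108) [[172.6443812  206.07304737]] [[164.7732004  269.32186712]]
(0.088, -0.108) [[233.48156453 199.16837029]] [[222.53785896 228.578556  ]]
[[ 0.54944106 -0.3452671   0.03      ]]
[[ 0.69298222 -0.25083231  0.066     ]
 [ 0.67963532 -0.46301851  0.066     ]
 [ 0.57753271 -0.45272865  0.066     ]
 [ 0.59243312 -0.24729698  0.066     ]]
```

Run:
```python
from h import *
import pickle
c=env.read_camera("top");s=env.read_camera("scene")
pickle.dump((c,s),open("im0.pkl","wb"))
for k in (c,s): print(-np.array(k["R"]).T@k["t"])
g=s["pixels"].max(axis=2)
print(g[258:282,214:234])
crop(c,(318,215,348,240),24,"t_tab.png");crop(s,(300,180,350,215),16,"s_tab.png")
```

```text
[ 0.46910751 -0.20682256  1.71583056]
[-0.26385673  0.5674091   0.97362236]
[[ 94  99  98  88  95  81  65  43  41  47  46  46  48  49  47  46  47  46
   45  42]
 [ 98  87  89  90  81  61  50  48  43  48  43  50  47  41  50  53  47  44
   36  47]
 [ 93  88  92  79  57  44  48  46  39  45  49  43  33  50  63  70  70  53
   46  45]
 [ 94  83  66  49  48  41  50  44  43  43  43  42  51  60  76  81  75  75
   62  59]
 [ 82  60  50  46  48  41  38  42  34  34  34  32  54  76  81  84  79  84
   86  97]
 [ 63  47  41  47  44  49  37  37  19  28  29  24  38  59  81  85  78  84
  112 149]
 [ 45  41  43  46  45  45  38  36  26  29  21  21  26  52  76  75  88 120
  153 178]
 [ 40  49  45  44  47  39  34  29  29  26  28  25  28  51  77  85 115 151
  177 184]
 [ 40  48  37  46  49  43  32  26  20  22  17  23  25  48  90 118 158 181
  186 180]
 [ 45  43  44  41  47  50  48  29  20  13   9  16  20  61 123 164 178 182
  181 177]
 [ 49  44  41  45  54  72  64  39  18  11  13  10  22  69 137 180 183 179
  183 177]
 [ 39  39  46  53  67  81  69  46  19   9  20  13  22  73 137 175 184 177
  181 176]
 [ 4
[... 316 characters left out ...]
 185 179
  174 177]
 [ 99  79  80  77  89 117 152 148 103  37  13  10  19  62 137 175 181 178
  183 177]
 [ 82  77  78  89 121 152 177 177 145  85  51  41  51  86 139 176 181 181
  181 175]
 [ 69  74  94 126 162 180 184 178 167 134 101  87  92 103 132 166 178 182
  176 178]
 [ 64  95 148 172 180 182 176 162 152 126  94  93  93  90 119 153 177 176
  157 143]
 [ 58  98 154 176 179 172 156 135 112 102  98  93  89  99 145 176 174 158
  122  88]
 [ 64  93 139 165 167 150 125 105  95  97 101  93 112 144 173 180 168 128
   95  79]
 [ 89  94 102 124 129 114  98  92  88  94 104 123 145 173 179 183 162 118
   81  77]
 [100  93  92 100 101  94  94  93  91 101 136 162 173 178 181 180 159 117
   86  73]]
```

View pics/t_tab.png

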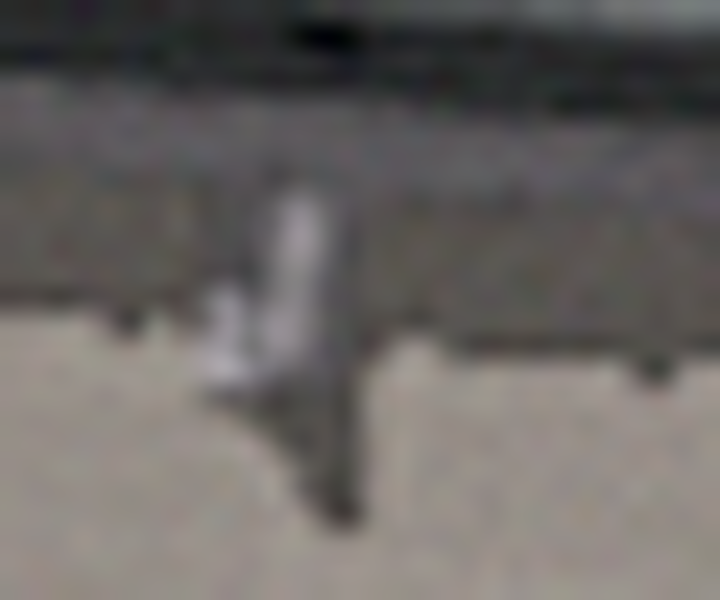

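View pics/s_tab.png

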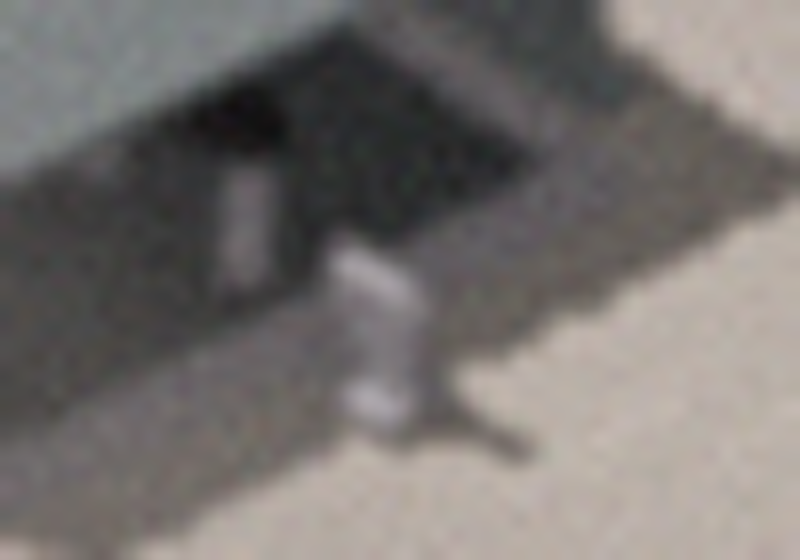

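Run:
```python
from h import *
import pickle
c,s=pickle.load(open("im0.pkl","rb"))
u=np.array([(300,190),(277,365),(288,278)])/24+[317.5,214.5]
print("top",px2w(c,u,.033))
u=np.array([(340,250),(410,300),(375,275)])/16+[299.5,179.5]
print("scene",px2w(s,u,.033))
# near left grip: compute with thresh
g=s["pixels"].max(axis=2).astype(float)
m=np.zeros_like(g);m[258:278,220:228]=1
m=(g<31)&(m>0); ys,xs=np.nonzero(m);pb=np.array([xs.mean(),ys.mean()]);print(pb,ys.min(),ys.max())
T=[(193.414,249.586),(240.25,242.625),(165.583,210.708),(211.36,205.16)]
S=[pb,(264.21,235.27),(162.868,261.37),(208.305,229.47)]
Q=np.array([tri((c,s),x)[0] for x in zip(T,S)]);print(Q.round(4))
P=np.array([(-.066,.04),(-.066,-.12),(.066,.12),(.066,-.04)])
for nm,q in (("tri",Q[:,:2]),("top z.108",px2w(c,T,.106)[:,:2]),("scene z.096",px2w(s,S,.096)[:,:2])):
    th,t,r=rigid2(P,q);print(nm,np.degrees(th),t.round(4),(r*1000).round(1).tolist())
# black pads (6 visible bolts?) none
uv=np.array([(553,130),(165,170)])/6.6+[149.5,179.5]
# opening (cavity) edges
```

```text
top [[ 0.55933973 -0.3460967   0.033     ]
 [ 0.53398467 -0.34271355  0.033     ]
 [ 0.54658356 -0.34433039  0.033     ]]
scene [[ 0.55449073 -0.34777814  0.033     ]
 [ 0.53317222 -0.34588581  0.033     ]
 [ 0.54378493 -0.34682807  0.033     ]]
[223.89830508 268.20338983] 263 274
[[ 0.4617  0.1159  0.0956]
 [ 0.4859 -0.042   0.0937]
 [ 0.593   0.2146  0.0935]
 [ 0.6116  0.0568  0.0955]]
tri 7.0368245716189906 [0.538  0.0863] [[-6.0, -2.0], [-1.3, -1.2], [4.2, 1.1], [3.1, 2.1]]
top z.108 7.1194012423215245 [0.5386 0.0856] [[-5.4, -2.0], [-1.0, -0.2], [3.5, -0.4], [2.8, 2.6]]
scene z.096 7.012601848223665 [0.5354 0.086 ] [[-4.9, -2.6], [-2.0, -0.5], [3.3, 1.6], [3.7, 1.5]]
```

Run:
```python
from h import *
import pickle
c,s=pickle.load(open("im0.pkl","rb"))
g=c["pixels"].max(axis=2)
print(g[212:246,182:232:1].tolist().__len__())
for th in (90,110,125):
    m=(g<th).astype(np.uint8); n,l,st_,ce=cv2.connectedComponentsWithStats(m)
    i=l[228,207]; print(th,st_[i],ce[i])
    cnt=max(cv2.findContours((l==i).astype(np.uint8),0,2)[0],key=cv2.contourArea)
    r=cv2.minAreaRect(cnt);b=cv2.boxPoints(r);print(b)
    for z in (.04,):
        W=px2w(c,b,z);print(W.round(4).tolist(), W.mean(0).round(4), px2w(c,[ce[i]],z))
# predicted box outline overlay
R=lambda th:np.array([[np.cos(th),-np.sin(th)],[np.sin(th),np.cos(th)]])
t=np.array([.5375,.086]);th=np.radians(7)
for k,box,sc,nm in ((c,(150,180,270,270),6.6,"ov_t.png"),(s,(150,215,280,310),6,"ov_s.png")):
    x0,y0,x1,y1=box
    im=cv2.resize(k["pixels"][y0:y1,x0:x1,::-1],None,fx=sc,fy=sc,interpolation=cv2.INTER_CUBIC)
    def pl(P,z,col):
        X=[[*(t+R(th)@p),z] for p in P]
        q=(w2px(k,X)-[x0,y0]+.5)*sc
        cv2.polylines(im,[q.astype(int)],True,col,1)
    pl([(-.088,-.108),(-.088,.108),(.088,.108),(.088,-.108)],.04,(0,0,255))
    pl([(-.088,-.108),(-.088,.108),(.088,.108),(.088,-.108)],0,(0,255,0))
    pl([(-.053,-.093),(-.053,.093),(.053,.093),(.053,-.093)],.048,(255,0,0))
    for p in [(-.066,.08),(-.066,-.08),(.066,.08),(.066,-.08)]:
        pl([p+np.array(d)*.005 for d in ((1,1),(1,-1),(-1,-1),(-1,1))],.085,(0,255,255))
    cv2.imwrite("pics/"+nm,im)
```

```text
34
90 [174 203  59  37 933] [203.79957128 224.54555198]
[[172.88055 209.48463]
 [230.55292 202.69966]
 [234.25256 234.14677]
 [176.5802  240.93175]]
[[0.6022, 0.2036, 0.04], [0.6265, 0.0002, 0.04], [0.517, -0.014, 0.04], [0.4922, 0.1883, 0.04]] [0.5595 0.0945 0.04  ] [[0.54990126 0.09302801 0.04      ]]
110 [ 174  201   81   74 2226] [210.97708895 238.48158131]
[[172.2146  209.52219]
 [243.79367 198.38766]
 [254.45569 266.92914]
 [182.87662 278.06366]]
[[0.6021, 0.206, 0.04], [0.6417, -0.0459, 0.04], [0.4043, -0.0851, 0.04], [0.3633, 0.1641, 0.04]] [0.5029 0.0598 0.04  ] [[0.50154244 0.06713768 0.04      ]]
125 [ 162  200   94   75 2579] [210.43660333 236.90189996]
[[161.2292  208.55919]
 [230.28966 186.75063]
 [255.5743  266.81866]
 [186.51384 288.6272 ]]
[[0.6054, 0.2454, 0.04], [0.6825, 0.0019, 0.04], [0.4047, -0.0889, 0.04], [0.3269, 0.1509, 0.04]] [0.5049 0.0773 0.04  ] [[0.50701789 0.06910445 0.04      ]]
```

View pics/ov_t.png

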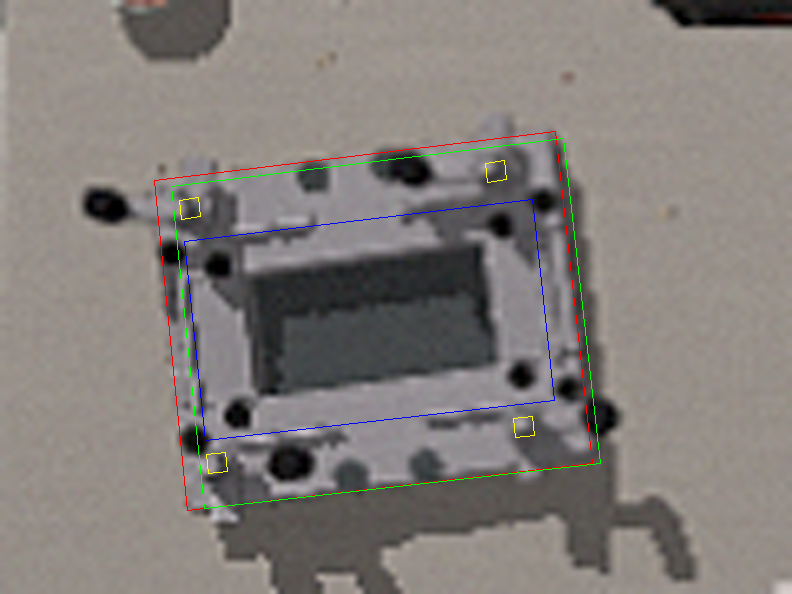

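View pics/ov_s.png

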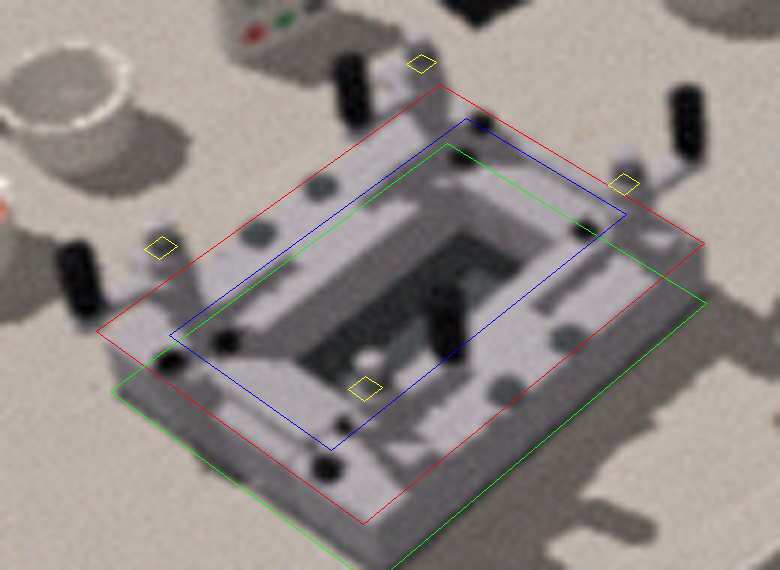

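Run:
```python
from h import *
import pickle
c,s=pickle.load(open("im0.pkl","rb"))
def wc(k,seed,r):
    g=k["pixels"].max(axis=2).astype(float)
    u,v=np.round(seed).astype(int)
    for it in range(3):
        ys,xs=np.mgrid[v-r:v+r+1,u-r:u+r+1]
        w=np.clip(80-g[v-r:v+r+1,u-r:u+r+1],0,None)
        p=np.array([(w*xs).sum(),(w*ys).sum()])/w.sum(); u,v=np.round(p).astype(int)
    return p
seeds=[(218,265),(500,223),(238,415),(522,375),(172,253),(543,200),(195,440),(568,388)]
T=np.array([wc(c,np.array(p)/6.6+[149.5,179.5],3) for p in seeds])
W=px2w(c,T,.043);
print(W.round(4))
print(W[:4].mean(0),W[4:].mean(0))
sS={0:(227,342),1:(463,157),4:(170,362),5:(482,123),3:(585,230),2:(343,425),6:(327,468)}
for i,p in sS.items():
    q=wc(s,np.array(p)/6.+[149.5,214.5],3);X,r=tri((c,s),(T[i],q));print(i,X.round(4),(r*1000).round(1))
```

```text
[[ 0.5661  0.1674  0.043 ]
 [ 0.5875  0.0178  0.043 ]
 [ 0.4872  0.1553  0.043 ]
 [ 0.5087  0.0056  0.043 ]
 [ 0.5721  0.1923  0.043 ]
 [ 0.6008 -0.0059  0.043 ]
 [ 0.4733  0.178   0.043 ]
 [ 0.4988 -0.0246  0.043 ]]
[0.53734704 0.08652856 0.043     ] [0.5362264 0.0849415 0.043    ]
0 [0.5653 0.1667 0.0411] [-1.1 -0.9  1.4  0.1]
1 [0.5864 0.0166 0.0425] [-1.2 -1.1  1.6  0.1]
4 [0.5714 0.1917 0.041 ] [-1.  -0.8  1.3  0.1]
5 [ 0.6004 -0.0062  0.0401] [-0.7 -0.6  0.9  0.1]
3 [0.5078 0.0048 0.0414] [-1.  -1.   1.4  0.1]
2 [0.4874 0.1562 0.0397] [ 0.2  0.1 -0.2 -0. ]
6 [0.4725 0.1773 0.0416] [-1.  -0.8  1.3  0.1]
```

```bash
python3 -m creep '[{"tx":0.04,"ty":-0.0143},{"tx":0.04,"ty":-0.0143},{"tx":0.04,"ty":-0.0143},{"tx":0.04,"ty":-0.0143},{"tx":0.04,"ty":-0.0143},{"tx":0.04,"ty":-0.0143},{"tx":0.04,"ty":-0.0143},{"tx":0.04,"ty":-0.0143},{"tx":0.04,"ty":-0.0143},{"tx":0.037,"ty":-0.0143},{"tz":0.04,"rz":8.1},{"tz":0.04,"rz":8.1},{"tz":0.04,"rz":8.1},{}]' 0.036 20
python3 - <<'E'
from h import *
st()
c=env.read_camera("top");s=env.read_camera("scene")
crop(c,(290,180,370,240),9,"t1.png");crop(s,(270,140,350,200+10),9,"s1.png")
E
```

```text
0.4 [ 0.216  -0.613   0.2475] [-179.99    0.     19.41] F [-0.1  0.9 -0.4] T [-0.02  0.04 -0.  ] g 0.0871 q [71.4 18.4 -4.  83.1  1.3 78.5 -3.3]$[0]: bad value
```

View pics/s1.png

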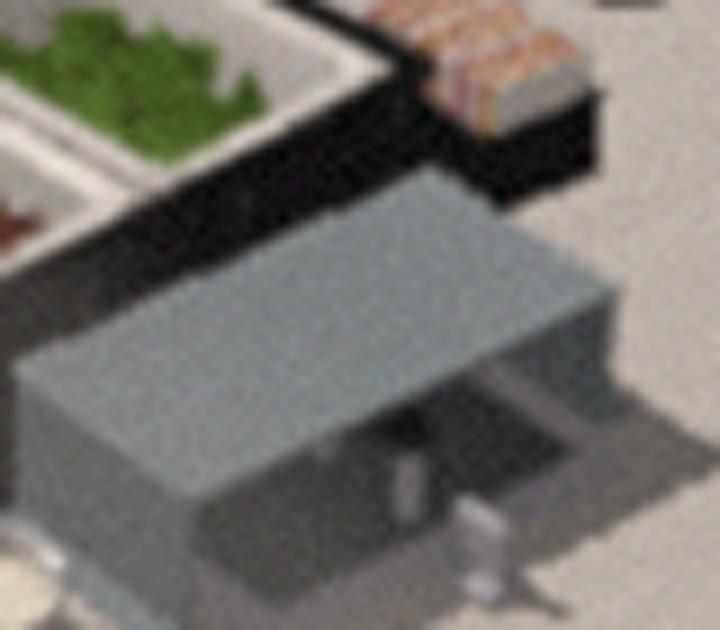

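The call was refused, so nothing moved and the view hasn't changed. I'll give all six keys in each row.

```bash
python3 -m creep '[{"tx":0.04,"ty":-0.0143,"tz":0,"rx":0,"ry":0,"rz":0},{"tx":0.04,"ty":-0.0143,"tz":0,"rx":0,"ry":0,"rz":0},{"tx":0.04,"ty":-0.0143,"tz":0,"rx":0,"ry":0,"rz":0},{"tx":0.04,"ty":-0.0143,"tz":0,"rx":0,"ry":0,"rz":0},{"tx":0.04,"ty":-0.0143,"tz":0,"rx":0,"ry":0,"rz":0},{"tx":0.04,"ty":-0.0143,"tz":0,"rx":0,"ry":0,"rz":0},{"tx":0.04,"ty":-0.0143,"tz":0,"rx":0,"ry":0,"rz":0},{"tx":0.04,"ty":-0.0143,"tz":0,"rx":0,"ry":0,"rz":0},{"tx":0.04,"ty":-0.0143,"tz":0,"rx":0,"ry":0,"rz":0},{"tx":0.037,"ty":-0.0143,"tz":0,"rx":0,"ry":0,"rz":0},{"tx":0,"ty":0,"tz":0.04,"rx":0,"ry":0,"rz":8.1},{"tx":0,"ty":0,"tz":0.04,"rx":0,"ry":0,"rz":8.1},{"tx":0,"ty":0,"tz":0.04,"rx":0,"ry":0,"rz":8.1},{"tx":0,"ty":0,"tz":0,"rx":0,"ry":0,"rz":0}]' 0.036 20
python3 - <<'E'
from h import *
st()
c=env.read_camera("top");s=env.read_camera("scene")
crop(c,(290,180,370,240),9,"t1.png");crop(s,(270,140,350,200+10),9,"s1.png")
E
```

```text
time_s: 2.25
tool_pos: [0.5406, -0.345, 0.124]
tool_rot: [-179.8, 0.4, -4.8]
force: [-0.5, -0.8, 0.9]
grip_width: 0.036
2.25 [ 0.5406 -0.345   0.124 ] [-179.82    0.38   -4.79] F [-0.5 -0.8  0.9] T [ 0.05  0.02 -0.05] g 0.036 q [ 40.6  23.  -13.2  92.    5.6  66.1 -68.6]
```

View pics/s1.png

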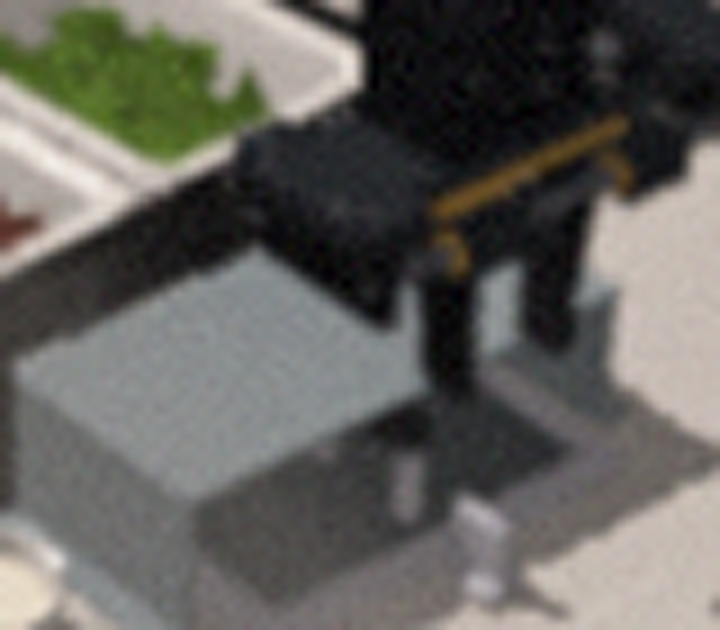

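View pics/t1.png

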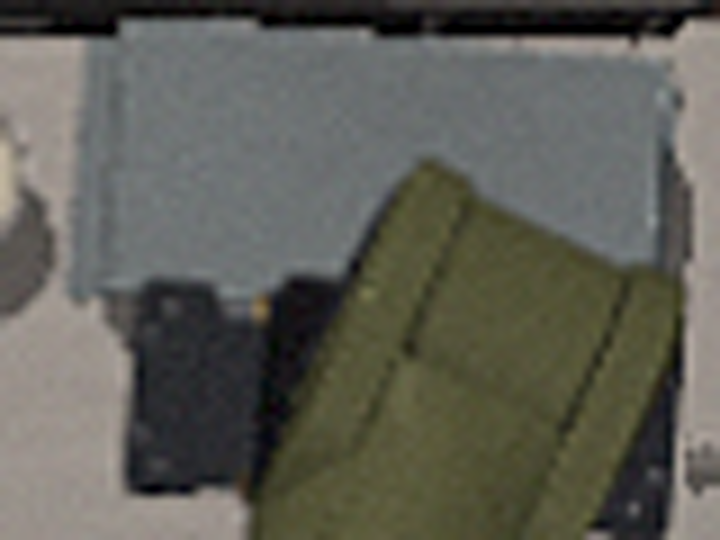

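The gripper is over the tab: the fingers straddle (480,545) in the scene crop and the body is in front of the roof edge. I'll lower it and close.

```bash
python3 -m creep '[{"tx":0.001,"ty":0.0,"tz":0.03,"rx":0,"ry":0,"rz":0},{"tx":0,"ty":0,"tz":0.03,"rx":0,"ry":0,"rz":0},{"tx":0,"ty":0,"tz":0.02,"rx":0,"ry":0,"rz":0},{"tx":0,"ty":0,"tz":0.011,"rx":0,"ry":0,"rz":0},{"tx":0,"ty":0,"tz":0,"rx":0,"ry":0,"rz":0}]' 0.036 20 && python3 -m creep '[{"tx":0,"ty":0,"tz":0,"rx":0,"ry":0,"rz":0},{"tx":0,"ty":0,"tz":0,"rx":0,"ry":0,"rz":0},{"tx":0,"ty":0,"tz":0,"rx":0,"ry":0,"rz":0},{"tx":0,"ty":0,"tz":0,"rx":0,"ry":0,"rz":0}]' 0.0 20
python3 - <<'E'
from h import *
st()
s=env.read_camera("scene")
crop(s,(270,140,350,200+10),9,"s2.png")
E
```

```text
time_s: 2.98
tool_pos: [0.544, -0.3465, 0.0367]
tool_rot: [-180.0, 0.0, -4.9]
force: [0.5, -0.7, 0.1]
grip_width: 0.0363
time_s: 3.48
tool_pos: [0.5441, -0.3462, 0.0369]
tool_rot: [180.0, -0.0, -4.9]
force: [0.4, 0.1, 2.1]
grip_width: 0.0056
3.48 [ 0.5441 -0.3462  0.0369] [ 1.80e+02 -2.00e-02 -4.87e+00] F [0.4 0.1 2.1] T [ 0.08 -0.01  0.13] g 0.0056 q [ 40.1  28.3 -12.6  95.5   7.1  56.9 -69.8]
```

View pics/s2.png

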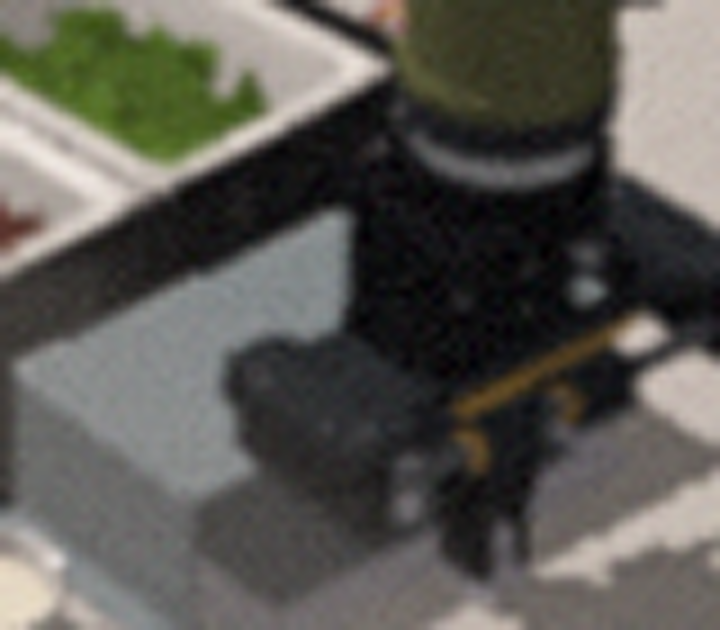

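The opening stopped at 5.6 mm, which matches the 6 mm tab. Now I'll draw the cover out.

```bash
python3 -m creep '[{"tx":-0.006,"ty":0,"tz":0,"rx":0,"ry":0,"rz":0},{"tx":-0.012,"ty":0,"tz":0,"rx":0,"ry":0,"rz":0},{"tx":-0.018,"ty":0,"tz":0,"rx":0,"ry":0,"rz":0},{"tx":-0.02,"ty":0,"tz":0,"rx":0,"ry":0,"rz":0},{"tx":-0.02,"ty":0,"tz":0,"rx":0,"ry":0,"rz":0},{"tx":-0.02,"ty":0,"tz":0,"rx":0,"ry":0,"rz":0},{"tx":-0.018,"ty":0,"tz":0,"rx":0,"ry":0,"rz":0},{"tx":-0.01,"ty":0,"tz":0,"rx":0,"ry":0,"rz":0},{"tx":-0.004,"ty":0,"tz":0,"rx":0,"ry":0,"rz":0},{"tx":0,"ty":0,"tz":0,"rx":0,"ry":0,"rz":0}]'
python3 - <<'E'
from h import *
st()
s=env.read_camera("scene")
crop(s,(250,140,390,245),5.7,"s3.png")
E
```

```text
time_s: 4.78
tool_pos: [0.4158, -0.3357, 0.0369]
tool_rot: [180.0, 0.1, -4.9]
force: [-1.0, 0.1, 5.3]
grip_width: 0.0061
4.78 [ 0.4158 -0.3357  0.0369] [ 1.7998e+02  6.0000e-02 -4.9000e+00] F [-1.   0.1  5.3] T [ 0.09  0.27 -0.02] g 0.0061 q [ 47.1  16.9 -12.4 111.6   4.6  52.  -62.5]
```

View pics/s3.png

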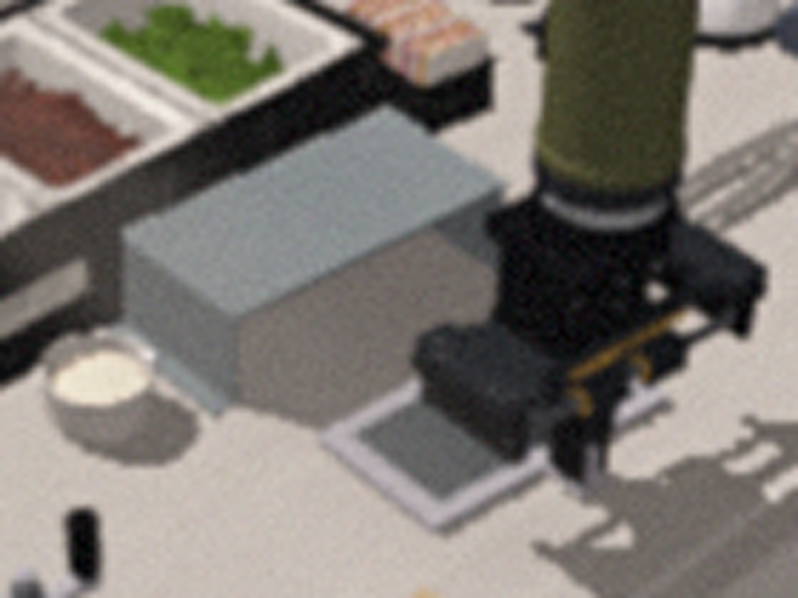

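The cover is clear of the rack and flat on the table. I'll release it, rise and look at the handle.

```bash
python3 -m creep '[{"tx":0,"ty":0,"tz":0,"rx":0,"ry":0,"rz":0},{"tx":0,"ty":0,"tz":0,"rx":0,"ry":0,"rz":0},{"tx":0,"ty":0,"tz":-0.01,"rx":0,"ry":0,"rz":0},{"tx":0,"ty":0,"tz":-0.03,"rx":0,"ry":0,"rz":0},{"tx":0,"ty":0,"tz":-0.04,"rx":0,"ry":0,"rz":0},{"tx":0,"ty":-0.03,"tz":-0.04,"rx":0,"ry":0,"rz":0},{"tx":0,"ty":-0.05,"tz":0,"rx":0,"ry":0,"rz":0},{"tx":0,"ty":-0.05,"tz":0,"rx":0,"ry":0,"rz":0},{"tx":0,"ty":-0.05,"tz":0,"rx":0,"ry":0,"rz":0},{"tx":0,"ty":0,"tz":0,"rx":0,"ry":0,"rz":0}]' 0.04 20
python3 - <<'E'
from h import *
import pickle
st()
s=env.read_camera("scene");c=env.read_camera("top")
pickle.dump((c,s),open("im4.pkl","wb"))
crop(s,(250,140,390,245),5.7,"s4.png")
crop(c,(265,190,385,280),6.6,"t4.png")
E
```

```text
time_s: 6.08
tool_pos: [0.4324, -0.152, 0.1573]
tool_rot: [180.0, -0.0, -4.5]
force: [-0.0, 0.1, 0.2]
grip_width: 0.0401
6.08 [ 0.4324 -0.152   0.1573] [ 1.80e+02 -4.00e-02 -4.47e+00] F [-0.   0.1  0.2] T [ 0.01  0.04 -0.03] g 0.0401 q [ 3.810e+01 -3.000e-01 -2.190e+01  1.152e+02 -1.000e-01  6.500e+01
 -7.820e+01]
```

View pics/s4.png

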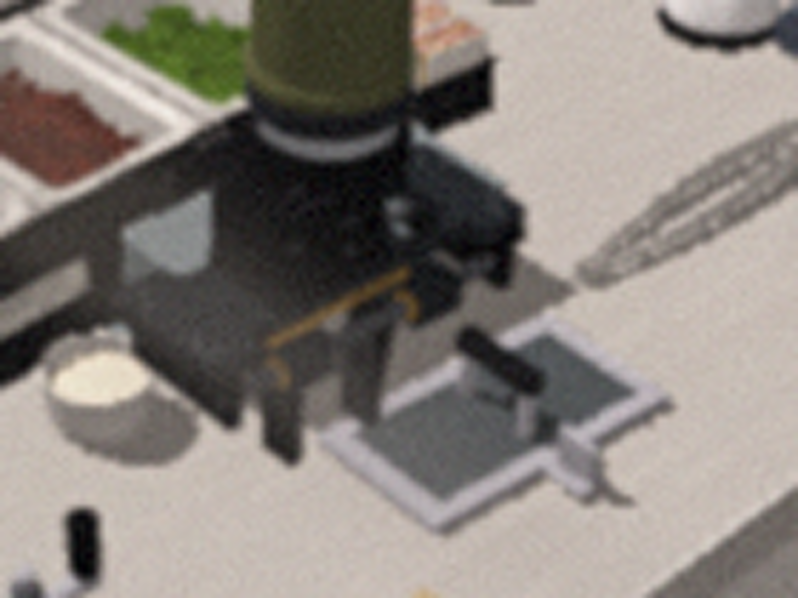

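View pics/t4.png

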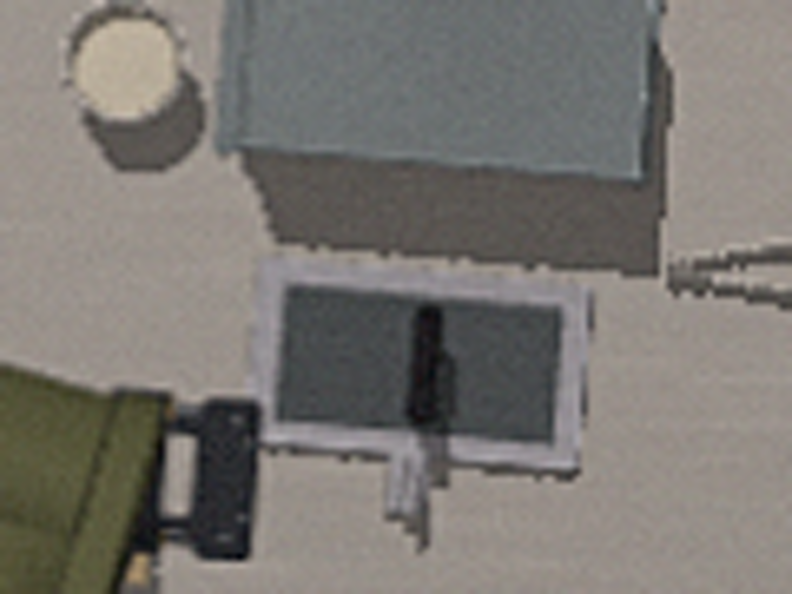

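The cover lies flat and clear of the rack. In the top crop, the plate corners are about (262,257), (592,290), (577,472) and (258,440), and the handle bar runs from (430,310) to (420,420).

Run:
```python
from h import *
import pickle
c,s=pickle.load(open("im4.pkl","rb"))
u=np.array([(262,257),(592,290),(577,472),(258,442)])/6.6+[264.5,189.5]
W=px2w(c,u,.008);print(W.round(4),W.mean(0).round(4))
d=W[0]-W[1]+W[3]-W[2];print("yaw",np.degrees(np.arctan2(-d[0],d[1])))
g=c["pixels"].max(axis=2);x0,y0=265+55,190+40
m=np.zeros_like(g);m[234:256,322:336]=(g[234:256,322:336]<48);ys,xs=np.nonzero(m)
pt=np.array([xs.mean(),ys.mean()]);print(pt,len(xs))
print("handle top z.052",px2w(c,[pt],.052))
r=cv2.fitLine(np.c_[xs,ys].astype(np.float32),2,0,.01,.01).ravel();print(np.degrees(np.arctan2(r[0],-r[1])) )
P=px2w(c,[r[2:]+10*r[:2],r[2:]-10*r[:2]],.052);d=P[0]-P[1];print("handle yaw",np.degrees(np.arctan(d[1]/d[0])))
u0,v0=250,140
gs=s["pixels"].max(axis=2);m=np.zeros_like(gs);a=slice(195,212);b=slice(328,348);m[a,b]=gs[a,b]<45;ys,xs=np.nonzero(m);ps=np.array([xs.mean(),ys.mean()]);print(ps,len(xs),px2w(s,[ps],.046))
print(tri((c,s),(pt,ps)))
```

```text
[[ 0.5391 -0.2572  0.008 ]
 [ 0.522  -0.4335  0.008 ]
 [ 0.4251 -0.4251  0.008 ]
 [ 0.4406 -0.2552  0.008 ]] [ 0.4817 -0.3428  0.008 ]
yaw -5.379720401014921
[329.65625 245.90625] 96
handle top z.052 [[ 0.4777441  -0.34321249  0.052     ]]
0.051476624
handle yaw -0.1054704704044902
[337.6984127  203.25396825] 63 [[ 0.47708747 -0.34297723  0.046     ]]
(array([ 0.47776657, -0.34378423,  0.0451652 ]), array([-1.15250564e-05, -1.30926314e-05,  1.74439058e-05,  2.17818521e-07]))
```

```bash
python3 -m creep '[{"tx":0.0127,"ty":0.0371,"tz":0,"rx":0,"ry":0,"rz":0.7},{"tx":0.0127,"ty":0.0371,"tz":0,"rx":0,"ry":0,"rz":0},{"tx":0.0127,"ty":0.0371,"tz":0,"rx":0,"ry":0,"rz":0},{"tx":0.0127,"ty":0.0371,"tz":0,"rx":0,"ry":0,"rz":0},{"tx":0.0127,"ty":0.0371,"tz":0,"rx":0,"ry":0,"rz":0},{"tx":0,"ty":0,"tz":0.02,"rx":0,"ry":0,"rz":0},{"tx":0,"ty":0,"tz":0.02,"rx":0,"ry":0,"rz":0},{"tx":0,"ty":0,"tz":0,"rx":0,"ry":0,"rz":0}]' 0.04 20
```

```text
time_s: 7.18
tool_pos: [0.4752, -0.3478, 0.1146]
tool_rot: [-179.9, 0.2, -5.7]
force: [0.7, -0.0, 0.4]
grip_width: 0.0403
```

```bash
python3 -m creep '[{"tx":0.0035,"ty":-0.004,"tz":0.01,"rx":0,"ry":0,"rz":-0.4},{"tx":0,"ty":0,"tz":0.018,"rx":0,"ry":0,"rz":0},{"tx":0,"ty":0,"tz":0,"rx":0,"ry":0,"rz":0},{"tx":0,"ty":0,"tz":0,"rx":0,"ry":0,"rz":0}]' 0.04 20;python3 - <<'E'
from h import *
st()
s=env.read_camera("scene");crop(s,(280,150,380,225),8,"s5.png")
E
```

```text
time_s: 7.68
tool_pos: [0.4812, -0.3432, 0.0886]
tool_rot: [180.0, 0.0, -5.2]
force: [-0.2, -0.8, -0.2]
grip_width: 0.04
7.67 [ 0.4812 -0.3432  0.0886] [179.99   0.    -5.18] F [-0.2 -0.8 -0.2] T [0.05 0.08 0.02] g 0.04 q [ 44.8  19.3 -14.  101.6   5.3  59.8 -66.3]
```

View pics/s5.png

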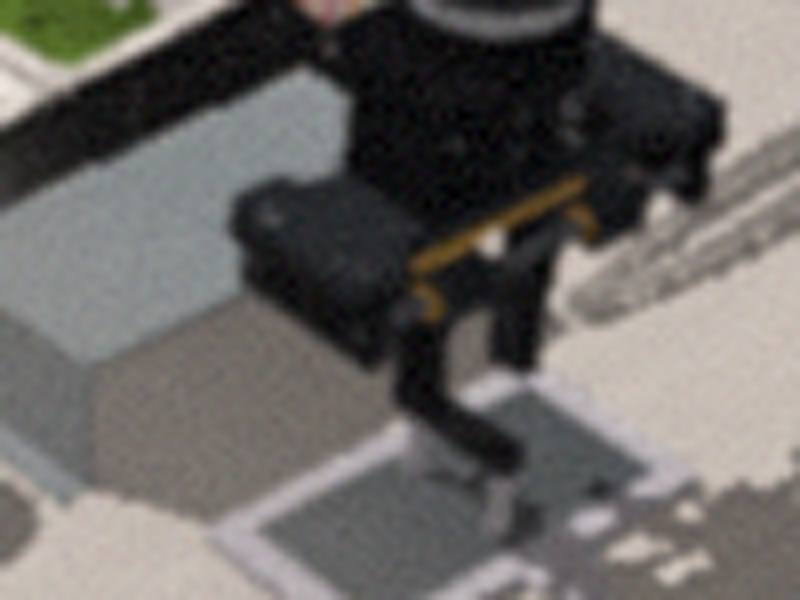

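The fingers straddle the bar, so I'll lower and grip.

```bash
python3 -m creep '[{"tx":0,"ty":-0.0005,"tz":0.015,"rx":0,"ry":0,"rz":0},{"tx":0,"ty":0,"tz":0.015,"rx":0,"ry":0,"rz":0},{"tx":0,"ty":0,"tz":0.008,"rx":0,"ry":0,"rz":0},{"tx":0,"ty":0,"tz":0,"rx":0,"ry":0,"rz":0},{"tx":0,"ty":0,"tz":0,"rx":0,"ry":0,"rz":0}]' 0.04 45 && python3 -m creep '[{"tx":0,"ty":0,"tz":0,"rx":0,"ry":0,"rz":0},{"tx":0,"ty":0,"tz":0,"rx":0,"ry":0,"rz":0},{"tx":0,"ty":0,"tz":0,"rx":0,"ry":0,"rz":0},{"tx":0,"ty":0,"tz":0,"rx":0,"ry":0,"rz":0}]' 0.0 45 && python3 -m creep '[{"tx":0,"ty":0,"tz":-0.01,"rx":0,"ry":0,"rz":0},{"tx":0,"ty":0,"tz":-0.03,"rx":0,"ry":0,"rz":0},{"tx":0,"ty":0,"tz":-0.04,"rx":0,"ry":0,"rz":0},{"tx":0,"ty":0,"tz":-0.04,"rx":0,"ry":0,"rz":0},{"tx":0,"ty":0,"tz":-0.02,"rx":0,"ry":0,"rz":0},{"tx":0,"ty":0,"tz":0,"rx":0,"ry":0,"rz":0}]'
```

```text
time_s: 8.35
tool_pos: [0.4815, -0.3428, 0.0508]
tool_rot: [180.0, -0.0, -5.2]
force: [1.1, 0.8, -0.4]
grip_width: 0.0396
time_s: 8.85
tool_pos: [0.4814, -0.3422, 0.0507]
tool_rot: [-180.0, 0.0, -5.2]
force: [0.2, 2.0, 1.6]
grip_width: 0.0135
time_s: 9.6
tool_pos: [0.4819, -0.3433, 0.1924]
tool_rot: [179.9, -0.2, -5.2]
force: [-0.6, 0.1, -5.0]
grip_width: 0.0134
```

```bash
python3 -m creep '[{"tx":0,"ty":-0.012,"tz":0,"rx":0,"ry":0,"rz":0},{"tx":0,"ty":-0.024,"tz":0,"rx":0,"ry":0,"rz":0},{"tx":0.0016,"ty":-0.036,"tz":0,"rx":0,"ry":0,"rz":0},{"tx":0.0016,"ty":-0.038,"tz":0,"rx":0,"ry":0,"rz":0},{"tx":0.0016,"ty":-0.038,"tz":0,"rx":0,"ry":0,"rz":0},{"tx":0.0016,"ty":-0.038,"tz":0,"rx":0,"ry":0,"rz":0},{"tx":0.0016,"ty":-0.038,"tz":0,"rx":0,"ry":0,"rz":0},{"tx":0.0016,"ty":-0.038,"tz":0,"rx":0,"ry":0,"rz":0},{"tx":0.0016,"ty":-0.038,"tz":0,"rx":0,"ry":0,"rz":0},{"tx":0.0016,"ty":-0.036,"tz":0,"rx":0,"ry":0,"rz":0},{"tx":0.0016,"ty":-0.036,"tz":0,"rx":0,"ry":0,"rz":0},{"tx":0.0016,"ty":-0.03,"tz":0,"rx":0,"ry":0,"rz":0},{"tx":0,"ty":-0.02,"tz":0,"rx":0,"ry":0,"rz":0},{"tx":0,"ty":-0.0108,"tz":0,"rx":0,"ry":0,"rz":0},{"tx":0,"ty":0,"tz":0,"rx":0,"ry":0,"rz":-4.4},{"tx":0,"ty":0,"tz":0,"rx":0,"ry":0,"rz":-4.5},{"tx":0,"ty":0,"tz":0,"rx":0,"ry":0,"rz":-4.5},{"tx":0,"ty":0,"tz":0,"rx":0,"ry":0,"rz":0},{"tx":0,"ty":0,"tz":0,"rx":0,"ry":0,"rz":0}]';python3 - <<'E'
from h import *
import pickle
st()
s=env.read_camera("scene");c=env.read_camera("top")
pickle.dump((c,s),open("im6.pkl","wb"))
crop(s,(130,170,290,290),5,"s6.png")
crop(c,(140,170,260,260),6.6,"t6.png")
E
```

```text
time_s: 11.98
tool_pos: [0.5359, 0.087, 0.1902]
tool_rot: [180.0, 0.0, 8.1]
force: [0.1, 0.6, -3.4]
grip_width: 0.0134
11.97 [0.5359 0.087  0.1902] [1.7999e+02 4.0000e-02 8.1400e+00] F [ 0.1  0.6 -3.4] T [ 0.04  0.04 -0.01] g 0.0134 q [ 19.2  10.  -34.3 101.8   6.   70.1 -98.6]
```

View pics/s6.png

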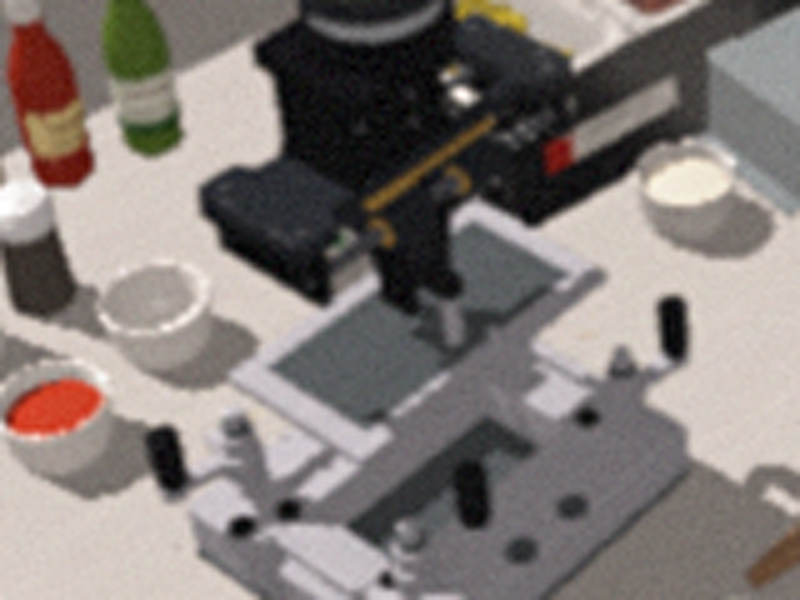

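View pics/t6.png

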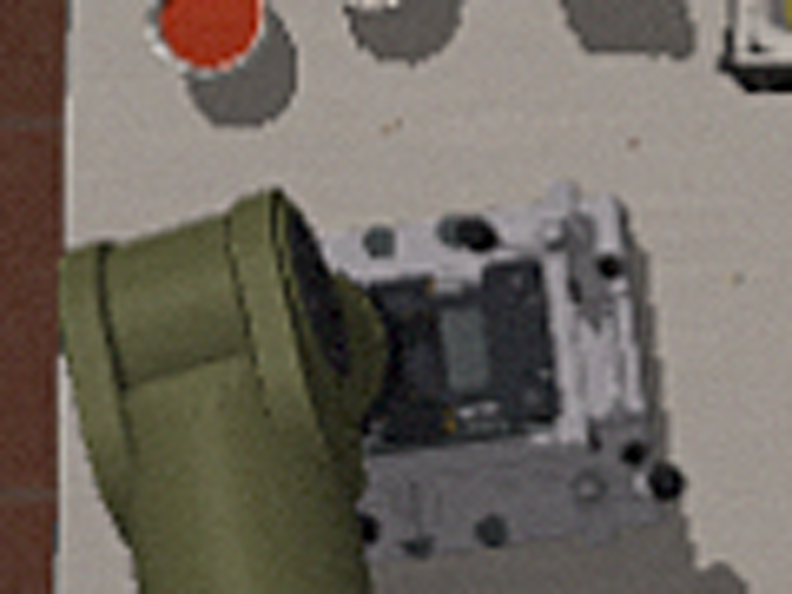

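Run:
```python
from h import *
import pickle
c,s=pickle.load(open("im6.pkl","rb"))
u=np.array([(231,376),(606,270),(366,458)])/5+[129.5,169.5]
W=px2w(s,u,.1475);print(W.round(4))
d=W[0]-W[2];e=W[2]-W[1];print(np.linalg.norm(d),np.linalg.norm(e),(W[0]+W[1])/2)
print(np.degrees([np.arctan2(d[1],d[0]),np.arctan2(-e[0],e[1])]))
# predicted corners
th=np.radians(8.14)
R=np.array([[np.cos(th),-np.sin(th)],[np.sin(th),np.cos(th)]])
P=[(.05,.09),(-.05,-.09),(-.05,.09),(.05,-.09)]
X=[[*(np.array([.5359,.087])+R@p),.1475] for p in P]
print((w2px(s,X)-[129.5,169.5])*5)
```

```text
[[ 0.5682  0.1803  0.1475]
 [ 0.499  -0.0105  0.1475]
 [ 0.4726  0.1646  0.1475]]
0.0968605367759884 0.17709043161043786 [0.53358702 0.08489949 0.1475    ]
[9.3238073  8.57220231]
[[221.33609509 374.32334259]
 [603.91217499 270.99300944]
 [357.31315034 461.35866001]
 [470.31396959 198.34359239]]
```

```bash
python3 -m creep '[{"tx":0.001,"ty":0.0008,"tz":0.01,"rx":0,"ry":0,"rz":0},{"tx":0,"ty":0,"tz":0.02,"rx":0,"ry":0,"rz":0},{"tx":0,"ty":0,"tz":0.02,"rx":0,"ry":0,"rz":0},{"tx":0,"ty":0,"tz":0.02,"rx":0,"ry":0,"rz":0},{"tx":0,"ty":0,"tz":0.008,"rx":0,"ry":0,"rz":0},{"tx":0,"ty":0,"tz":0,"rx":0,"ry":0,"rz":0},{"tx":0,"ty":0,"tz":0,"rx":0,"ry":0,"rz":0}]';python3 - <<'E'
from h import *
import pickle
st()
s=env.read_camera("scene");c=env.read_camera("top")
pickle.dump((c,s),open("im7.pkl","wb"))
crop(s,(155,210,275,305),6.6,"s7.png")
crop(c,(170,190,250,250),10,"t7.png")
E
```

```text
time_s: 12.95
tool_pos: [0.538, 0.0864, 0.1133]
tool_rot: [180.0, -0.1, 8.2]
force: [0.0, 0.8, -3.7]
grip_width: 0.0135
12.95 [0.538  0.0864 0.1133] [ 1.7999e+02 -8.0000e-02  8.2100e+00] F [ 0.   0.8 -3.7] T [ 0.   -0.05  0.  ] g 0.0135 q [  18.    14.7  -33.6  106.3    9.2   61.6 -101. ]
```

View pics/s7.png

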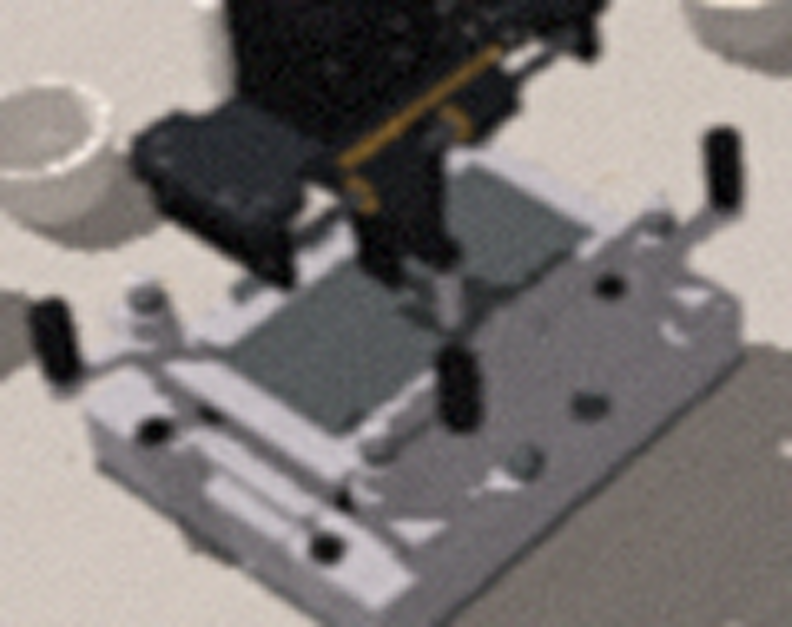

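View pics/t7.png

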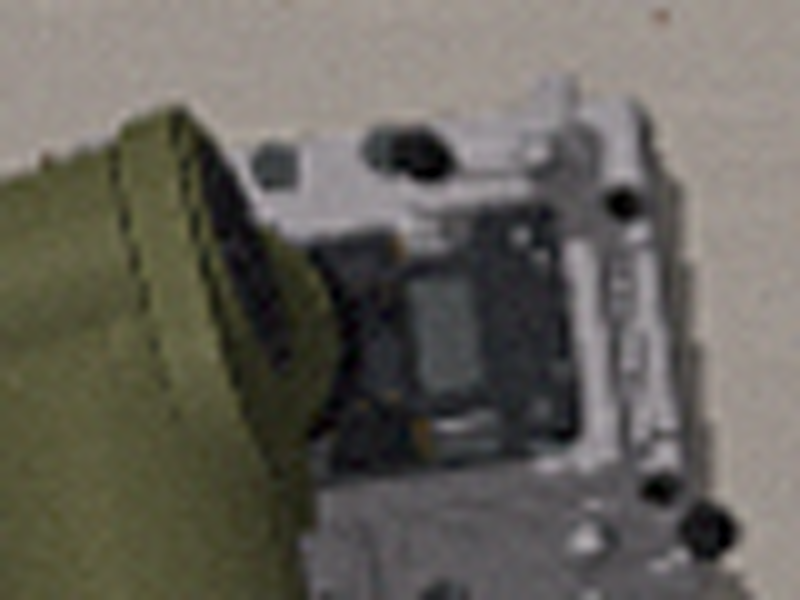

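```bash
cat >> h.py <<'E'
def R2(th): return np.array([[np.cos(th),-np.sin(th)],[np.sin(th),np.cos(th)]])
def overlay(k,box,sc,nm,polys,off=(0,0)):
    x0,y0,x1,y1=box
    im=cv2.resize(k["pixels"][y0:y1,x0:x1,::-1],None,fx=sc,fy=sc,interpolation=cv2.INTER_CUBIC)
    for t,yaw,P,z,col in polys:
        X=[[*(np.array(t)+R2(np.radians(yaw))@np.array(p)),z] for p in P]
        q=(w2px(k,X)-[x0,y0]+.5+off)*sc
        cv2.polylines(im,[q.astype(int)],True,col,1)
    cv2.imwrite("pics/"+nm,im)
def rect(a,b): return [(-a,-b),(-a,b),(a,b),(a,-b)]
W0=(.537,.0863);WY=8.2
E
python3 - <<'E'
from h import *
import pickle
c,s=pickle.load(open("im7.pkl","rb"))
pl=[(W0,WY,rect(.088,.108),.04,(0,0,255)),((.538,.0864),8.2,rect(.05,.09),.0706,(255,0,0)),(W0,WY,rect(.053,.093),.048,(0,255,0))]
overlay(s,(155,210,275,305),6.6,"ov7.png",pl)
overlay(c,(170,190,250,250),10,"ov7t.png",pl)
E
```

```text
(no output)
```

View pics/ov7.png

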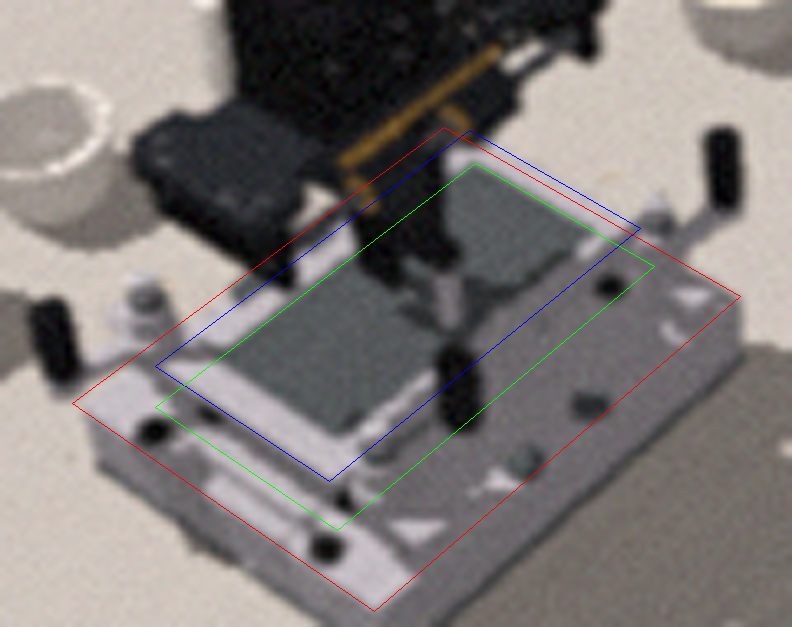

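View pics/ov7t.png

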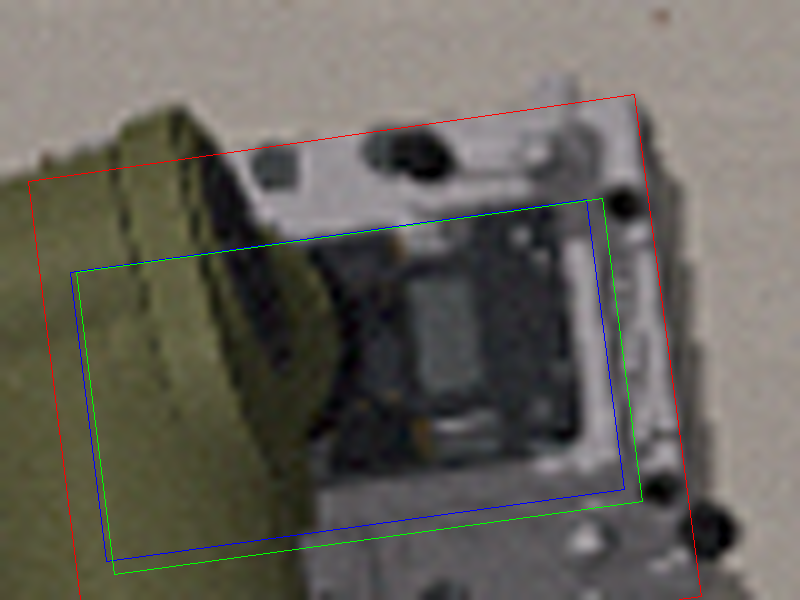

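Run:
```python
from h import *
import pickle
c,s=pickle.load(open("im0.pkl","rb"))
def prof(k,axis,sgn,lo,hi,z,offs,base):
    im=k["pixels"].astype(np.float32); out=[]
    for o in offs:
        a=np.linspace(lo,hi,60); b=sgn*(base+o)
        P=[(b,y) if axis=='x' else (y,b) for y in a]
        X=[[*(np.array(W0)+R2(np.radians(WY))@np.array(p)),z] for p in P]
        q=w2px(k,X).astype(np.float32)
        v=cv2.remap(im,q[:,0].reshape(1,-1),q[:,1].reshape(1,-1),cv2.INTER_LINEAR)[0]
        out.append(v.mean(0))
    return np.array(out)
offs=np.arange(-.012,.0125,.002)
for nm,ax,sg,base,segs in (("far",'x',1,.088,[(-.03,.0),(0.02,.06),(-.1,-.09)]),("near",'x',-1,.088,[(-.06,0),(0,.03)]),("left",'y',1,.108,[(-.03,0),(0,.03)]),("right",'y',-1,.108,[(-.04,0),(0,.04)])):
    for lo,hi in segs:
        p=prof(c,ax,sg,lo,hi,.04,offs,base)
        print(nm,lo,hi,"B:",p[:,2].round().astype(int),"R-B",(p[:,0]-p[:,2]).round().astype(int))
# rim outer/inner? cavity edges
for nm,ax,sg in (("cav far",'x',1),("cav near",'x',-1),("cav left",'y',1),("cav right",'y',-1)):
    base=.035 if ax=='x' else .067
    o=np.arange(-.012,.0125,.002)
    for lo,hi in ((-.02,0),(0,.02)):
        p=prof(c,ax,sg,lo,hi,.04,o,base);print(nm,p[:,1].round().astype(int))
```

```text
far -0.03 0.0 B: [ 84  84  83  84  90 101 117 128 136 139 138 138 139] R-B [-1 -3 -3 -2 -3 -1  5 10 15 15 14 15 15]
far 0.02 0.06 B: [129 128 126 126 128 130 134 136 140 141 140 138 138] R-B [-1 -1  0 -1 -1  2  6 12 15 16 15 15 15]
far -0.1 -0.09 B: [118 130 141 148 150 145 139 133 137 141 139 139 140] R-B [ 0  0  0 -1 -1  1  6 12 14 15 14 14 14]
near -0.06 0 B: [127 125 124 127 121  97  82  80  80  81  82  83  81] R-B [-1 -1  0 -1 -1  1  5  7  8  8  8  8  8]
near 0 0.03 B: [105 100 102 108  99  83  77  78  81  81  81  83  82] R-B [-2 -2 -2 -2 -3  0  4  8  9  9  8  7  7]
left -0.03 0 B: [103 140 145 134 136 142 138 132 134 136 136 136 136] R-B [-1  0  1  1  0  0  4 11 15 15 14 13 13]
left 0 0.03 B: [ 99 135 133 105 101 111 121 132 138 139 138 137 137] R-B [ 1  1  1  0  1  2  6 12 15 15 14 14 14]
right -0.04 0 B: [125 118 121 138 136 118  91  67  67  72  80  99 119] R-B [ 1  1  0  1  0  0  1  2  5  7  9 11 13]
right 0 0.04 B: [109 109 120 138 140 120  92  71  67  72  82 102 122] R-B [ 0  0  0  0  0  0  1  3  5  8  9 10 12]
cav far [ 45  43  42  44  53  77 105 132 147 144 142 140 140]
cav far [ 43  42  40  42  52  78 106 133 146 144 141 140 140]
cav near [ 71  70  66  66  89 122 140 144 146 144 141 141 142]
cav near [ 71  70  68  65  87 122 139 144 146 144 140 141 141]
cav left [ 42  43  54  62  58  78 125 142 138 134 133 135 135]
cav left [ 42  45  54  64  65  72 103 128 125 128 134 137 138]
cav right [ 64  54  47  48  69 102 129 140 139 137 137 137 136]
cav right [ 49  43  38  44  65  99 125 140 141 138 137 137 138]
```

```bash
cat >> h.py <<'E'
def prof(k,t,yaw,axis,sgn,lo,hi,z,offs,base):
    im=k["pixels"].astype(np.float32); out=[]
    for o in offs:
        a=np.linspace(lo,hi,60); b=sgn*(base+o)
        P=[(b,y) if axis=='x' else (y,b) for y in a]
        X=[[*(np.array(t)+R2(np.radians(yaw))@np.array(p)),z] for p in P]
        q=w2px(k,X).astype(np.float32)
        v=cv2.remap(im,q[:,0].reshape(1,-1),q[:,1].reshape(1,-1),cv2.INTER_LINEAR)[0]
        out.append(v.mean(0))
    return np.array(out).round().astype(int)
W0=(.5373,.087)
E
python3 - <<'E'
from h import *
import pickle
c,s=pickle.load(open("im7.pkl","rb"));c0,s0=pickle.load(open("im0.pkl","rb"))
o=np.arange(-.012,.0125,.002)
print((o*1000).astype(int))
T=(.538,.0864)
for nm,args in (("box left",(W0,WY,'y',1,-.06,.0,.04,o,.108)),("box left2",(W0,WY,'y',1,-.03,.03,.04,o,.108)),("box near",(W0,WY,'x',-1,-.05,.05,.04,o,.088))):
    p=prof(s0,*args);print(nm,p[:,1],p[:,0]-p[:,2])
for nm,args in (("pl left",(T,8.2,'y',1,-.04,-.01,.0706,o,.09)),("pl left2",(T,8.2,'y',1,-.01,.03,.0706,o,.09)),("pl near",(T,8.2,'x',-1,.035,.05,.0706,o,.05)),("pl near2",(T,8.2,'x',-1,-.07,-.05,.0706,o,.05)),("pl far",(T,8.2,'x',1,.06,.08,.0706,o,.05)),("pl right",(T,8.2,'y',-1,.0,.03,.0706,o,.09))):
    p=prof(s,*args);print(nm,p[:,1],p[:,0]-p[:,2])
for nm,args in (("top pl right",(T,8.2,'y',-1,-.03,.0,.0706,o,.09)),("top right2",(T,8.2,'y',-1,.0,.03,.0706,o,.09)),("top far",(T,8.2,'x',1,-.02,-.06,.0706,o,.05)),("top box right",(W0,WY,'y',-1,-.04,.04,.04,o,.108))):
    p=prof(c,*args);print(nm,p[:,1],p[:,0]-p[:,2])
E
```

```text
[-12 -10  -8  -6  -4  -2   0   2   4   6   8   9  12]
box left [106 117 130 140 145 138 120 107 101 100 100  97  92] [1 2 0 1 0 1 1 1 1 1 0 1 0]
box left2 [127 135 141 142 137 125 109  99  95  94  94  93  88] [ 2  2  1  0  1  0  1  2  1  1  1  0 -1]
box near [145 140 137 137 136 132 122 108  96  91  90  90  90] [ 0 -1 -1  0 -1  0  0  1  1  1  1  1  1]
pl left [186 186 186 188 183 164 135 109  98 105 129 160 180] [1 2 1 1 2 1 0 1 2 1 1 2 2]
pl left2 [187 188 189 189 184 165 132  99  82  87 107 130 148] [2 2 2 2 1 1 1 1 1 1 1 1 1]
pl near [128 150 155 142 123 108 102  98  89  76  66  63  62] [-1  1  2  2  1  1  1  1  0  0  0  1  0]
pl near2 [100 118 128 125 115 106 102  99  95  87  76  65  57] [-1  0  1  2  1  1  0  1  1  0  0  0  0]
pl far [134 136 138 141 145 151 156 155 152 147 142 138 134] [2 1 0 1 1 1 1 2 2 3 5 7 7]
pl right [149 171 183 186 187 187 188 190 194 197 198 197 198] [ 0  1  1  1  2  4  7 13 17 18 19 18 18]
top pl right [ 58  94 126 146 148 133 112  85  86 109 118 123 122] [-1  0  0  0  1  1  0  0  0  0  0  1  1]
top right2 [ 56  90 122 145 148 134 112  84  79  94 100 104 113] [-2  0  1  1  1  1  1  1 -1 -1  0  0  1]
top far [ 52  63  74  76  78  86  95 103 120 136 144 142 127] [-2  0  0  1  1  2  0 -1  0  1  1  1  2]
top box right [107 113 117 132 139 125 101  75  68  75  83 100 123] [ 1  1  1  0  1  0  0  1  4  7  8 10 12]
```

Run:
```python
from h import *
import pickle
c,s=pickle.load(open("im6.pkl","rb"));c4,s4=pickle.load(open("im4.pkl","rb"))
o=np.arange(-.012,.0125,.002)
T=(.5359,.087);z=.1475
for nm,args in (("pl left",(T,8.14,'y',1,-.03,.03,z,o,.09)),("near L",(T,8.14,'x',-1,.05,.08,z,o,.05)),("near R",(T,8.14,'x',-1,-.08,-.05,z,o,.05)),("far L",(T,8.14,'x',1,.06,.085,z,o,.05)),("far R",(T,8.14,'x',1,-.085,-.06,z,o,.05)),("right",(T,8.14,'y',-1,-.03,.03,z,o,.09))):
    p=prof(s,*args);print(nm,p[:,1],p[:,0]-p[:,2])
print("table")
T=(.4814,-.3422)
for k,kn in ((c4,"top"),(s4,"scene")):
  for nm,args in (("left",(T,-5.2,'y',1,-.03,.03,.008,o,.09)),("near L",(T,-5.2,'x',-1,.05,.08,.008,o,.05)),("near R",(T,-5.2,'x',-1,-.08,-.05,.008,o,.05)),("far L",(T,-5.2,'x',1,.06,.085,.008,o,.05)),("far R",(T,-5.2,'x',1,-.085,-.06,.008,o,.05)),("right",(T,-5.2,'y',-1,-.03,.03,.008,o,.09))):
    p=prof(k,*args);print(kn,nm,p[:,1],p[:,0]-p[:,2])
```

```text
pl left [194 195 195 194 187 171 159 168 188 200 201 196 190] [ 2  2  2  2  2  1  4  8 12 13 12 12 10]
near L [130 147 157 157 153 146 136 122 111 107 107 107 109] [-1  0  1  1  1  1  1  2  1  1  2  1  1]
near R [120 135 137 128 116 107 104 108 125 152 179 197 204] [-1  0  0  1  0  0  1  3  6 10 16 19 19]
far L [187 195 196 192 181 163 143 127 119 116 115 115 113] [ 1  2  2  2  4  8 12 13 13 13 14 13 12]
far R [158 157 146 128 103  75  51  33  24  21  23  27  30] [ 0  0  2  3  3  2  1  0  0 -1 -1 -1 -2]
right [155 178 190 195 196 192 182 164 144 129 123 121 121] [-1  1  2  2  2  3  6  8 10 11 11 10 10]
table
top left [129 143 144 140 138 136 135 135 136 139 140 140 140] [ 0  1  0 -1  0  0  3  7 12 13 13 13 13]
top near L [130 141 148 153 146 117  93  92 117 140 146 147 146] [ 0  1  1  0 -1  0  4  7 12 15 15 15 15]
top near R [135 143 145 148 140 109  82  94 124 141 144 145 144] [ 1  0  0  1 -1  2  6  9 14 15 14 14 15]
top far L [129 143 145 145 144 144 145 143 141 130 105  84  84] [-1  0 -1 -1 -1  2  6 11 16 15 11  8  9]
top far R [125 136 142 139 138 139 141 142 143 139 113  84  80] [-1  0  0 -1  0  2  5 12 14 13 10  7  6]
top right [142 143 143 145 135 119 128 141 145 146 145 145 144] [ 0  1  1 -1  0  4 12 14 14 14 13 14 15]
scene left [167 172 174 173 168 162 155 152 157 168 177 182 184] [ 3  3  4  3  3  3  5  8 12 16 17 19 18]
scene near L [141 156 167 174 174 169 156 137 118 111 118 136 156] [ 2  3  4  4  3  4  4  4  4  7 11 14 16]
scene near R [142 161 174 178 175 165 148 125 108 104 114 133 154] [-1  0  2  3  3  3  2  1  3  6 10 14 17]
scene far L [153 157 156 151 142 131 120 112 108 106 106 106 107] [ 4  4  5  6  7  8  9 10 11 11 11 12 11]
scene far R [162 170 175 174 169 157 141 124 112 105 102 101 101] [ 1  2  2  2  4  6  9 10 11 12 12 11 11]
scene right [148 164 174 179 182 183 184 185 186 187 189 189 189] [ 1  2  2  2  3  6 10 13 17 18 19 18 18]
```

Edge profiles agree in both views: the plate centre equals the TCP to about 1 mm, and the well centre is (0.5373, 0.0870). I'll apply a small correction and lower.

```bash
python3 -m creep '[{"tx":-0.0007,"ty":-0.0007,"tz":0.004,"rx":0,"ry":0,"rz":0},{"tx":0,"ty":0,"tz":0.004,"rx":0,"ry":0,"rz":0},{"tx":0,"ty":0,"tz":0.004,"rx":0,"ry":0,"rz":0},{"tx":0,"ty":0,"tz":0.003,"rx":0,"ry":0,"rz":0},{"tx":0,"ty":0,"tz":0.0,"rx":0,"ry":0,"rz":0}]' && python3 -m creep '[{"tx":0,"ty":0,"tz":0.002,"rx":0,"ry":0,"rz":0},{"tx":0,"ty":0,"tz":0.002,"rx":0,"ry":0,"rz":0},{"tx":0,"ty":0,"tz":0.0,"rx":0,"ry":0,"rz":0}]'
```

```text
time_s: 13.68
tool_pos: [0.5364, 0.0868, 0.0971]
tool_rot: [-180.0, 0.0, 8.2]
force: [0.5, 0.9, -3.7]
grip_width: 0.0133
time_s: 14.05
tool_pos: [0.5368, 0.0869, 0.0938]
tool_rot: [180.0, -0.0, 8.2]
force: [-0.8, -0.8, -1.8]
grip_width: 0.0132
```

The underside is at 43 mm and the pads carry part of the weight, so the cover is inside the rim. I'll release, rise and look.

```bash
python3 -m creep '[{"tx":0,"ty":0,"tz":0,"rx":0,"ry":0,"rz":0},{"tx":0,"ty":0,"tz":0,"rx":0,"ry":0,"rz":0},{"tx":0,"ty":0,"tz":-0.01,"rx":0,"ry":0,"rz":0},{"tx":0,"ty":0,"tz":-0.03,"rx":0,"ry":0,"rz":0},{"tx":0,"ty":0,"tz":-0.05,"rx":0,"ry":0,"rz":0},{"tx":0,"ty":0.03,"tz":-0.03,"rx":0,"ry":0,"rz":0},{"tx":0,"ty":0.06,"tz":0,"rx":0,"ry":0,"rz":-10},{"tx":0,"ty":0.06,"tz":0,"rx":0,"ry":0,"rz":-10},{"tx":0.01,"ty":0.05,"tz":0,"rx":0,"ry":0,"rz":-10},{"tx":0,"ty":0,"tz":0,"rx":0,"ry":0,"rz":-10},{"tx":0,"ty":0,"tz":0,"rx":0,"ry":0,"rz":-10},{"tx":0,"ty":0,"tz":0,"rx":0,"ry":0,"rz":-10}]' 0.04 30;python3 - <<'E'
from h import *
import pickle
st()
s=env.read_camera("scene");c=env.read_camera("top")
pickle.dump((c,s),open("im8.pkl","wb"))
crop(s,(150,210,280,305),6,"s8.png")
crop(c,(150,180,270,270),6.6,"t8.png")
E
```

```text
time_s: 15.55
tool_pos: [0.6003, -0.0971, 0.2144]
tool_rot: [180.0, -0.0, 68.2]
force: [1.2, -0.4, 0.1]
grip_width: 0.0397
15.55 [ 0.6003 -0.0971  0.2144] [ 1.7995e+02 -2.0000e-02  6.8230e+01] F [ 1.2 -0.4  0.1] T [ 0.04 -0.07  0.04] g 0.0397 q [ 34.6  17.3 -33.8  91.1   9.9  74.5 -22.4]
```

View pics/s8.png

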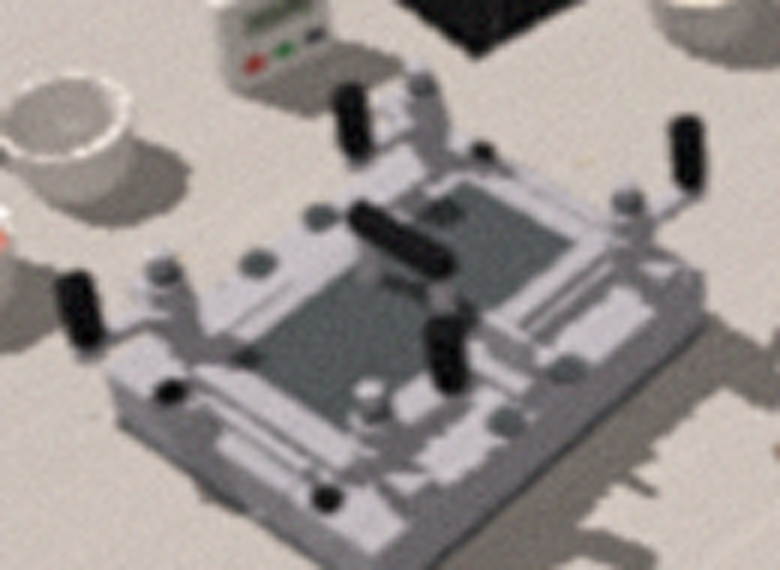

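View pics/t8.png

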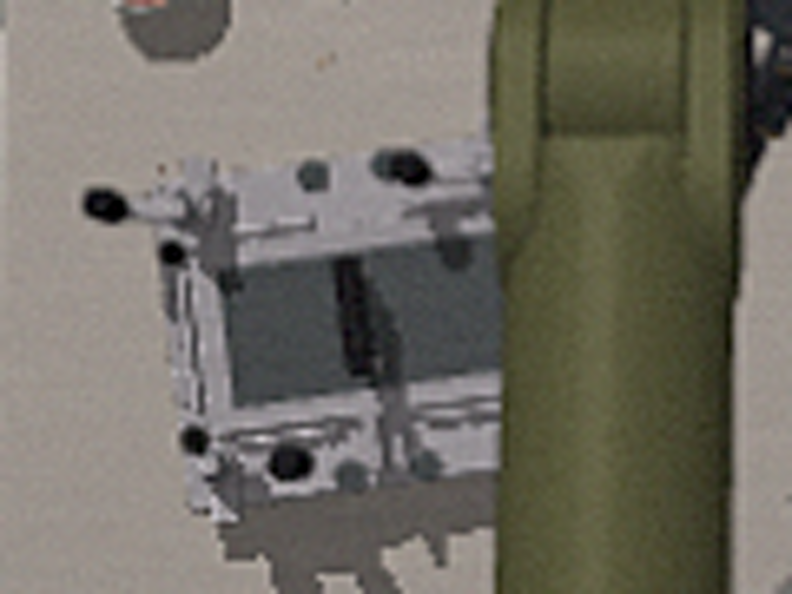

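The cover sits in the rim with the tab through the front gap: in the top crop the handle is at (355,310) and the tab at (395,440). The nuts are still untouched, each sitting about 4–11° past zero. Next is the near right nut.

```bash
python3 -m creep '[{"tx":0,"ty":0,"tz":0,"rx":0,"ry":0,"rz":-10},{"tx":0,"ty":0,"tz":0,"rx":0,"ry":0,"rz":-10},{"tx":0,"ty":0,"tz":0,"rx":0,"ry":0,"rz":-10},{"tx":0.0178,"ty":-0.0263,"tz":0,"rx":0,"ry":0,"rz":0},{"tx":0.0178,"ty":-0.0263,"tz":0,"rx":0,"ry":0,"rz":0},{"tx":0.0178,"ty":-0.0263,"tz":0.02,"rx":0,"ry":0,"rz":0},{"tx":0.0178,"ty":-0.0263,"tz":0.02,"rx":0,"ry":0,"rz":0},{"tx":0,"ty":0,"tz":0.024,"rx":0,"ry":0,"rz":0},{"tx":0,"ty":0,"tz":0,"rx":0,"ry":0,"rz":0},{"tx":0,"ty":0,"tz":0,"rx":0,"ry":0,"rz":0}]' 0.034 20;python3 - <<'E'
from h import *
st()
s=env.read_camera("scene")
crop(s,(180,180,310,275),6,"s9.png")
E
```

```text
time_s: 16.9
tool_pos: [0.4869, -0.041, 0.1507]
tool_rot: [179.9, 0.0, 97.8]
force: [-0.1, -0.6, 0.1]
grip_width: 0.0338
16.9 [ 0.4869 -0.041   0.1507] [1.7991e+02 2.0000e-02 9.7820e+01] F [-0.1 -0.6  0.1] T [-0.01 -0.11  0.02] g 0.0338 q [ 41.2   5.4 -41.  111.4   3.9  64.5   6.5]
```

View pics/s9.png

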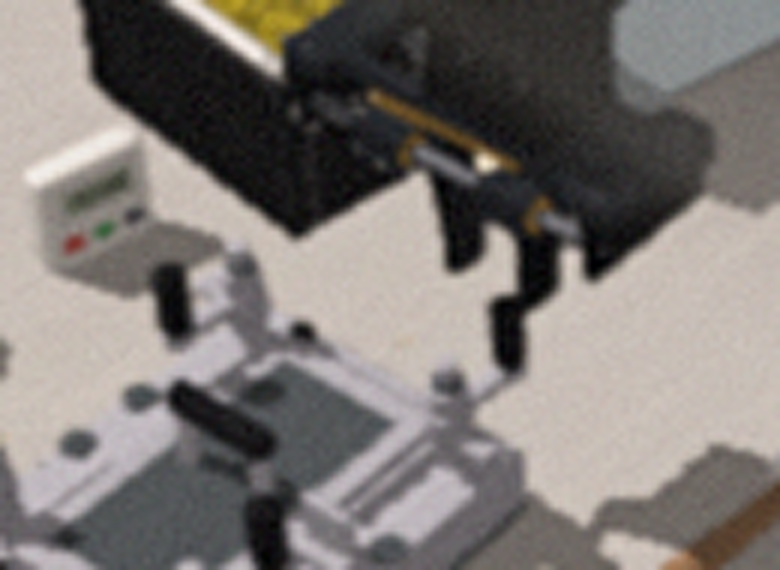

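The fingers are centred above the near right grip at about (507,335), so I'll lower and close.

```bash
python3 -m creep '[{"tx":-0.001,"ty":-0.001,"tz":0.02,"rx":0,"ry":0,"rz":-0.4},{"tx":0,"ty":0,"tz":0.018,"rx":0,"ry":0,"rz":0},{"tx":0,"ty":0,"tz":0.005,"rx":0,"ry":0,"rz":0},{"tx":0,"ty":0,"tz":0,"rx":0,"ry":0,"rz":0}]' 0.034 20 && python3 -m creep '[{"tx":0,"ty":0,"tz":0,"rx":0,"ry":0,"rz":0},{"tx":0,"ty":0,"tz":0,"rx":0,"ry":0,"rz":0},{"tx":0,"ty":0,"tz":0,"rx":0,"ry":0,"rz":0}]' 0.0 20
```

```text
time_s: 17.45
tool_pos: [0.4851, -0.0419, 0.1064]
tool_rot: [-180.0, -0.0, 98.3]
force: [0.4, 0.7, -0.1]
grip_width: 0.0341
time_s: 17.82
tool_pos: [0.4854, -0.0421, 0.1069]
tool_rot: [180.0, 0.0, 98.3]
force: [-0.1, 0.6, 0.0]
grip_width: 0.0176
```

```bash
python3 -m creep '[{"tx":0.0022,"ty":-0.0099,"tz":0.0008,"rx":0,"ry":0,"rz":0},{"tx":0.0048,"ty":-0.0093,"tz":0.0008,"rx":0,"ry":0,"rz":0},{"tx":0.0071,"ty":-0.0077,"tz":0.0008,"rx":0,"ry":0,"rz":0},{"tx":0.0088,"ty":-0.0056,"tz":0.0008,"rx":0,"ry":0,"rz":0},{"tx":0.01,"ty":-0.0031,"tz":0.0008,"rx":0,"ry":0,"rz":0},{"tx":0.0104,"ty":-0.0005,"tz":0.0008,"rx":0,"ry":0,"rz":0}]' && python3 -c "
from h import *
st()" && python3 -m creep '[{"tx":0.0102,"ty":0.0023,"tz":0.0008,"rx":0,"ry":0,"rz":0},{"tx":0.0093,"ty":0.0048,"tz":0.0008,"rx":0,"ry":0,"rz":0},{"tx":0.0077,"ty":0.0071,"tz":0.0008,"rx":0,"ry":0,"rz":0},{"tx":0.0056,"ty":0.0088,"tz":0.0008,"rx":0,"ry":0,"rz":0},{"tx":0.0031,"ty":0.01,"tz":0.0008,"rx":0,"ry":0,"rz":0},{"tx":0.0006,"ty":0.007,"tz":0.0008,"rx":0,"ry":0,"rz":0},{"tx":0,"ty":0,"tz":0,"rx":0,"ry":0,"rz":0}]'
```

```text
time_s: 18.58
tool_pos: [0.4421, -0.0036, 0.1016]
tool_rot: [-179.9, 0.0, 98.3]
force: [-0.6, -1.1, 4.0]
grip_width: 0.0171
18.57 [ 0.4421 -0.0036  0.1016] [-1.7991e+02  1.0000e-02  9.8320e+01] F [-0.6 -1.1  4. ] T [-0.31 -0.03 -0.01] g 0.0171 q [ 39.8   2.8 -43.1 119.9   2.3  58.2   3.8]
time_s: 19.45
tool_pos: [0.477, 0.0377, 0.0967]
tool_rot: [-179.8, -0.0, 98.3]
force: [-5.7, -0.2, 7.3]
grip_width: 0.0176
```

```bash
python3 -m creep '[{"tx":0,"ty":0.003,"tz":0.0,"rx":0,"ry":0,"rz":0},{"tx":0,"ty":0.003,"tz":0.0,"rx":0,"ry":0,"rz":0},{"tx":0,"ty":0,"tz":0,"rx":0,"ry":0,"rz":0},{"tx":0,"ty":0,"tz":0,"rx":0,"ry":0,"rz":0}]'
```

```text
time_s: 19.95
tool_pos: [0.4783, 0.0382, 0.096]
tool_rot: [-179.2, -0.0, 98.3]
force: [-16.9, -0.6, 16.5]
grip_width: 0.0172
```

The nut is at its stop: 17 N of push gives no further travel. I'll release and lift.

```bash
python3 -m creep '[{"tx":0,"ty":-0.003,"tz":-0.003,"rx":0,"ry":0,"rz":0},{"tx":0,"ty":-0.002,"tz":0,"rx":0,"ry":0,"rz":0},{"tx":0,"ty":0,"tz":0,"rx":0,"ry":0,"rz":0},{"tx":0,"ty":0,"tz":-0.02,"rx":0,"ry":0,"rz":0},{"tx":0,"ty":0,"tz":-0.04,"rx":0,"ry":0,"rz":0},{"tx":0,"ty":0,"tz":-0.02,"rx":0,"ry":0,"rz":0},{"tx":0,"ty":0,"tz":0,"rx":0,"ry":0,"rz":0}]' 0.034 20;python3 - <<'E'
from h import *
st()
s=env.read_camera("scene")
crop(s,(150,200,280,305),5.7,"s10.png")
E
```

```text
time_s: 20.82
tool_pos: [0.4802, 0.0377, 0.1814]
tool_rot: [179.8, 0.1, 98.3]
force: [0.1, 0.3, -0.5]
grip_width: 0.0338
20.82 [0.4802 0.0377 0.1814] [1.7976e+02 6.0000e-02 9.8290e+01] F [ 0.1  0.3 -0.5] T [-0.   -0.12 -0.  ] g 0.0338 q [ 37.3   2.5 -45.5 110.2   2.   67.9  -0.6]
```

View pics/s10.png

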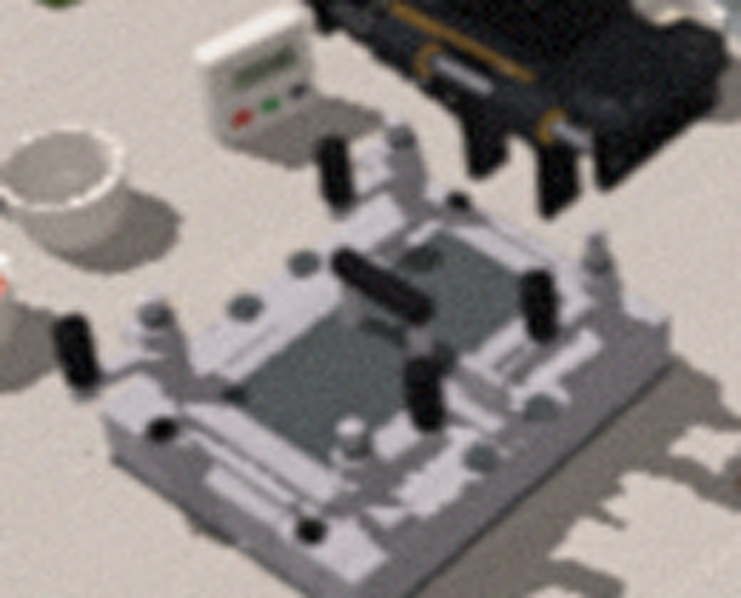

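The near right grip has swung to the inner side at (540,305), which is home. The far left nut is next, being diagonally opposite.

```bash
python3 -m creep '[{"tx":0.018,"ty":0.016,"tz":0,"rx":0,"ry":0,"rz":0},{"tx":0.032,"ty":0.0275,"tz":0,"rx":0,"ry":0,"rz":0},{"tx":0.032,"ty":0.0275,"tz":0,"rx":0,"ry":0,"rz":0},{"tx":0.032,"ty":0.0275,"tz":0,"rx":0,"ry":0,"rz":0},{"tx":0.028,"ty":0.0234,"tz":0,"rx":0,"ry":0,"rz":0},{"tx":0.0174,"ty":0.015,"tz":0,"rx":0,"ry":0,"rz":0},{"tx":0,"ty":0,"tz":0.03,"rx":0,"ry":0,"rz":0},{"tx":0,"ty":0,"tz":0,"rx":0,"ry":0,"rz":0},{"tx":0,"ty":0,"tz":0,"rx":0,"ry":0,"rz":0}]' 0.034 20;python3 - <<'E'
from h import *
st()
s=env.read_camera("scene")
crop(s,(120,180,250,285),5.7,"s11.png")
E
```

```text
time_s: 22.0
tool_pos: [0.5908, 0.2149, 0.1496]
tool_rot: [-180.0, -0.0, 98.3]
force: [0.4, 0.6, -0.1]
grip_width: 0.0343
22.0 [0.5908 0.2149 0.1496] [-179.95   -0.     98.29] F [ 0.4  0.6 -0.1] T [-0.03 -0.06  0.02] g 0.0343 q [ 14.3  26.6 -47.4  91.9  20.5  70.6 -28.7]
```

View pics/s11.png

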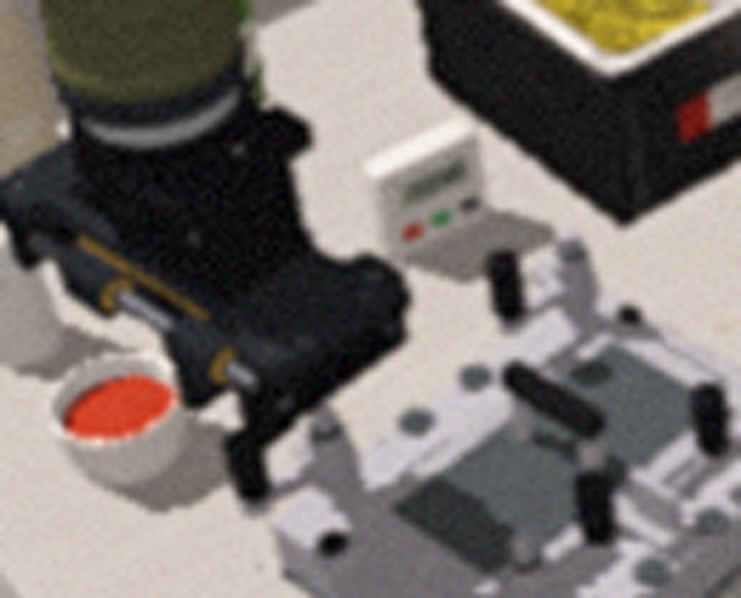

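```bash
python3 -m creep '[{"tx":0,"ty":0.002,"tz":0.02,"rx":0,"ry":0,"rz":0},{"tx":0,"ty":0,"tz":0.018,"rx":0,"ry":0,"rz":0},{"tx":0,"ty":0,"tz":0.004,"rx":0,"ry":0,"rz":0},{"tx":0,"ty":0,"tz":0,"rx":0,"ry":0,"rz":0}]' 0.034 20 && python3 -m creep '[{"tx":0,"ty":0,"tz":0,"rx":0,"ry":0,"rz":0},{"tx":0,"ty":0,"tz":0,"rx":0,"ry":0,"rz":0},{"tx":0,"ty":0,"tz":0,"rx":0,"ry":0,"rz":0}]' 0.0 20
```

```text
time_s: 22.55
tool_pos: [0.5925, 0.2153, 0.1073]
tool_rot: [-179.9, 0.0, 98.3]
force: [-0.2, 0.2, 0.2]
grip_width: 0.0341
time_s: 22.92
tool_pos: [0.593, 0.2156, 0.1084]
tool_rot: [180.0, 0.0, 98.3]
force: [0.2, -0.2, 0.9]
grip_width: 0.0172
```

```bash
python3 -m creep '[{"tx":-0.0031,"ty":0.0094,"tz":0.0008,"rx":0,"ry":0,"rz":0},{"tx":-0.0056,"ty":0.0088,"tz":0.0008,"rx":0,"ry":0,"rz":0},{"tx":-0.0077,"ty":0.0071,"tz":0.0008,"rx":0,"ry":0,"rz":0},{"tx":-0.0093,"ty":0.0048,"tz":0.0008,"rx":0,"ry":0,"rz":0},{"tx":-0.0102,"ty":0.0023,"tz":0.0008,"rx":0,"ry":0,"rz":0},{"tx":-0.0104,"ty":-0.0005,"tz":0.0008,"rx":0,"ry":0,"rz":0},{"tx":-0.01,"ty":-0.0031,"tz":0.0008,"rx":0,"ry":0,"rz":0},{"tx":-0.0088,"ty":-0.0056,"tz":0.0008,"rx":0,"ry":0,"rz":0},{"tx":-0.0071,"ty":-0.0077,"tz":0.0008,"rx":0,"ry":0,"rz":0},{"tx":-0.0048,"ty":-0.0093,"tz":0.0008,"rx":0,"ry":0,"rz":0},{"tx":-0.0023,"ty":-0.0102,"tz":0.0008,"rx":0,"ry":0,"rz":0},{"tx":-0.0002,"ty":-0.0035,"tz":0.0005,"rx":0,"ry":0,"rz":0},{"tx":0,"ty":0,"tz":0,"rx":0,"ry":0,"rz":0}]' && python3 -m creep '[{"tx":0,"ty":-0.003,"tz":0,"rx":0,"ry":0,"rz":0},{"tx":0,"ty":-0.003,"tz":0,"rx":0,"ry":0,"rz":0},{"tx":0,"ty":0,"tz":0,"rx":0,"ry":0,"rz":0},{"tx":0,"ty":0,"tz":0,"rx":0,"ry":0,"rz":0}]'
```

```text
time_s: 24.55
tool_pos: [0.5975, 0.136, 0.0991]
tool_rot: [179.8, -0.0, 98.3]
force: [0.5, 4.8, 1.7]
grip_width: 0.0176
time_s: 25.05
tool_pos: [0.5945, 0.1356, 0.0994]
tool_rot: [179.5, -0.1, 98.3]
force: [7.8, 6.2, -3.5]
grip_width: 0.0175
```

```bash
python3 -m creep '[{"tx":0,"ty":-0.003,"tz":0,"rx":0,"ry":0,"rz":0},{"tx":0,"ty":-0.002,"tz":0,"rx":0,"ry":0,"rz":0},{"tx":0,"ty":0,"tz":0,"rx":0,"ry":0,"rz":0},{"tx":0,"ty":0,"tz":0,"rx":0,"ry":0,"rz":0}]'
```

```text
time_s: 25.55
tool_pos: [0.5932, 0.1355, 0.0999]
tool_rot: [179.0, -0.2, 98.3]
force: [17.2, 8.7, -10.7]
grip_width: 0.017
```

At the stop here too: 5 mm commanded gave about 1 mm and +9 N. I'll release and lift.

```bash
python3 -m creep '[{"tx":0,"ty":0.004,"tz":0,"rx":0,"ry":0,"rz":0},{"tx":0,"ty":0.002,"tz":0,"rx":0,"ry":0,"rz":0},{"tx":0,"ty":0,"tz":0,"rx":0,"ry":0,"rz":0},{"tx":0,"ty":0,"tz":-0.02,"rx":0,"ry":0,"rz":0},{"tx":0,"ty":0,"tz":-0.04,"rx":0,"ry":0,"rz":0},{"tx":0,"ty":0,"tz":-0.02,"rx":0,"ry":0,"rz":0},{"tx":0,"ty":0,"tz":0,"rx":0,"ry":0,"rz":0}]' 0.034 20;python3 - <<'E'
from h import *
st()
s=env.read_camera("scene")
crop(s,(120,180,250,285),5.7,"s12.png")
E
```

```text
time_s: 26.42
tool_pos: [0.5929, 0.1353, 0.1807]
tool_rot: [179.8, 0.0, 98.3]
force: [-0.2, 0.2, 0.1]
grip_width: 0.034
26.43 [0.5929 0.1353 0.1807] [1.7979e+02 4.0000e-02 9.8310e+01] F [-0.2  0.2  0.1] T [-0.   -0.13  0.02] g 0.034 q [ 23.4  22.2 -48.3  93.2  17.3  72.2 -19.7]
```

View pics/s12.png

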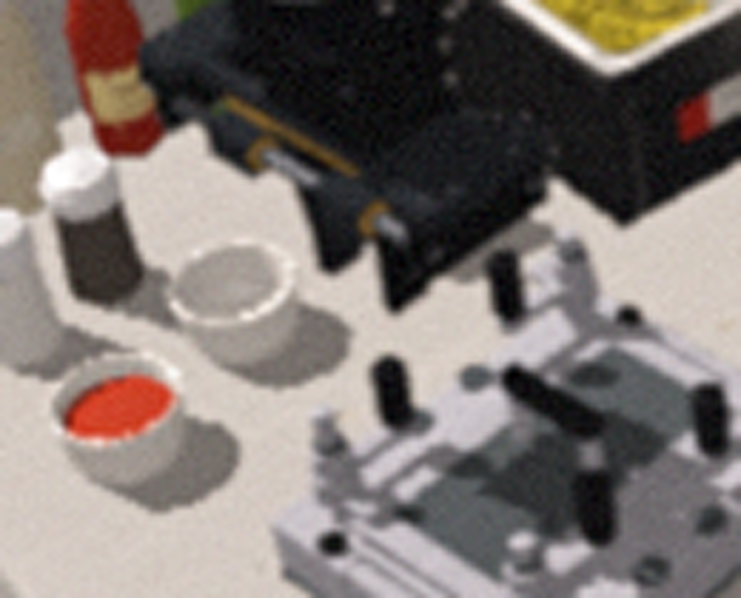

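The far left grip has swung to (392,390), home. Now the far right.

```bash
python3 -m creep '[{"tx":-0.015,"ty":0.0013,"tz":0,"rx":0,"ry":0,"rz":0},{"tx":-0.025,"ty":0.0025,"tz":0,"rx":0,"ry":0,"rz":0},{"tx":-0.025,"ty":0.0025,"tz":0,"rx":0,"ry":0,"rz":0},{"tx":-0.0152,"ty":0.001,"tz":0.01,"rx":0,"ry":0,"rz":0},{"tx":0,"ty":0,"tz":0.02,"rx":0,"ry":0,"rz":0},{"tx":0,"ty":0,"tz":0,"rx":0,"ry":0,"rz":0},{"tx":0,"ty":0,"tz":0,"rx":0,"ry":0,"rz":0}]' 0.034 20;python3 - <<'E'
from h import *
st()
s=env.read_camera("scene")
crop(s,(150,170,280,275),5.7,"s13.png")
E
```

```text
time_s: 27.35
tool_pos: [0.6103, 0.0582, 0.1483]
tool_rot: [-180.0, -0.0, 98.4]
force: [-0.4, -0.5, 0.7]
grip_width: 0.0343
27.35 [0.6103 0.0582 0.1483] [-1.7997e+02 -5.0000e-02  9.8430e+01] F [-0.4 -0.5  0.7] T [-0.04 -0.13  0.02] g 0.0343 q [ 28.8  24.2 -46.   94.3  18.3  69.4 -12.8]
```

View pics/s13.png

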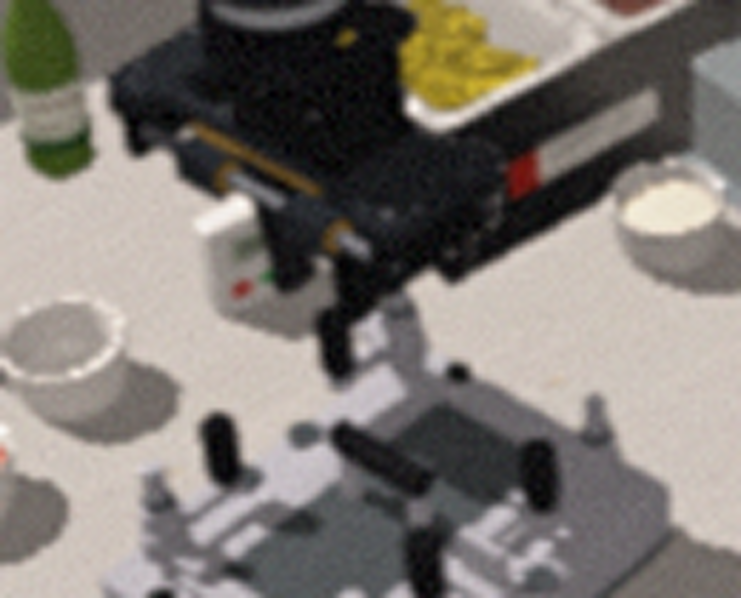

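```bash
python3 -m creep '[{"tx":-0.001,"ty":0.001,"tz":0.02,"rx":0,"ry":0,"rz":0},{"tx":0,"ty":0,"tz":0.017,"rx":0,"ry":0,"rz":0},{"tx":0,"ty":0,"tz":0.004,"rx":0,"ry":0,"rz":0},{"tx":0,"ty":0,"tz":0,"rx":0,"ry":0,"rz":0}]' 0.034 20 && python3 -m creep '[{"tx":0,"ty":0,"tz":0,"rx":0,"ry":0,"rz":0},{"tx":0,"ty":0,"tz":0,"rx":0,"ry":0,"rz":0},{"tx":0,"ty":0,"tz":0,"rx":0,"ry":0,"rz":0}]' 0.0 20
```

```text
time_s: 27.9
tool_pos: [0.6116, 0.0558, 0.107]
tool_rot: [-179.9, -0.0, 98.3]
force: [-0.6, 0.3, -0.3]
grip_width: 0.0338
time_s: 28.28
tool_pos: [0.6121, 0.0559, 0.1081]
tool_rot: [180.0, 0.0, 98.3]
force: [-1.4, -0.9, 1.3]
grip_width: 0.0174
```

```bash
python3 -m creep '[{"tx":-0.0022,"ty":0.0099,"tz":0.0008,"rx":0,"ry":0,"rz":0},{"tx":-0.0048,"ty":0.0093,"tz":0.0008,"rx":0,"ry":0,"rz":0},{"tx":-0.0071,"ty":0.0077,"tz":0.0008,"rx":0,"ry":0,"rz":0},{"tx":-0.0088,"ty":0.0056,"tz":0.0008,"rx":0,"ry":0,"rz":0},{"tx":-0.01,"ty":0.0031,"tz":0.0008,"rx":0,"ry":0,"rz":0},{"tx":-0.0104,"ty":0.0005,"tz":0.0008,"rx":0,"ry":0,"rz":0},{"tx":-0.0102,"ty":-0.0023,"tz":0.0008,"rx":0,"ry":0,"rz":0},{"tx":-0.0093,"ty":-0.0048,"tz":0.0008,"rx":0,"ry":0,"rz":0},{"tx":-0.0077,"ty":-0.0071,"tz":0.0008,"rx":0,"ry":0,"rz":0},{"tx":-0.0056,"ty":-0.0088,"tz":0.0008,"rx":0,"ry":0,"rz":0},{"tx":-0.0031,"ty":-0.01,"tz":0.0008,"rx":0,"ry":0,"rz":0},{"tx":-0.0006,"ty":-0.007,"tz":0.0008,"rx":0,"ry":0,"rz":0},{"tx":0,"ty":0,"tz":0,"rx":0,"ry":0,"rz":0}]' && python3 -m creep '[{"tx":0,"ty":-0.003,"tz":0,"rx":0,"ry":0,"rz":0},{"tx":0,"ty":-0.003,"tz":0,"rx":0,"ry":0,"rz":0},{"tx":0,"ty":0,"tz":0,"rx":0,"ry":0,"rz":0},{"tx":0,"ty":0,"tz":0,"rx":0,"ry":0,"rz":0}]'
```

```text
time_s: 29.9
tool_pos: [0.6191, -0.024, 0.0982]
tool_rot: [-180.0, 0.0, 98.3]
force: [-1.0, 2.2, 2.6]
grip_width: 0.0172
time_s: 30.4
tool_pos: [0.6174, -0.0241, 0.0987]
tool_rot: [179.5, -0.0, 98.3]
force: [9.2, 4.2, -3.1]
grip_width: 0.0171
```

```bash
python3 -m creep '[{"tx":0,"ty":-0.003,"tz":0,"rx":0,"ry":0,"rz":0},{"tx":0,"ty":-0.002,"tz":0,"rx":0,"ry":0,"rz":0},{"tx":0,"ty":0,"tz":0,"rx":0,"ry":0,"rz":0},{"tx":0,"ty":0,"tz":0,"rx":0,"ry":0,"rz":0}]' && python3 -m creep '[{"tx":0,"ty":0.004,"tz":0,"rx":0,"ry":0,"rz":0},{"tx":0,"ty":0.002,"tz":0,"rx":0,"ry":0,"rz":0},{"tx":0,"ty":0,"tz":0,"rx":0,"ry":0,"rz":0},{"tx":0,"ty":0,"tz":-0.02,"rx":0,"ry":0,"rz":0},{"tx":0,"ty":0,"tz":-0.04,"rx":0,"ry":0,"rz":0},{"tx":0,"ty":0,"tz":-0.02,"rx":0,"ry":0,"rz":0},{"tx":0,"ty":0,"tz":0,"rx":0,"ry":0,"rz":0}]' 0.034 20
```

```text
time_s: 30.9
tool_pos: [0.6161, -0.024, 0.0993]
tool_rot: [179.0, -0.1, 98.4]
force: [19.6, 6.1, -10.1]
grip_width: 0.0173
time_s: 31.78
tool_pos: [0.6157, -0.0245, 0.1802]
tool_rot: [179.8, 0.1, 98.3]
force: [-0.1, -0.1, -0.4]
grip_width: 0.0341
```

```bash
python3 -m creep '[{"tx":0.018,"ty":-0.015,"tz":0,"rx":0,"ry":0,"rz":0},{"tx":0.03,"ty":-0.025,"tz":0,"rx":0,"ry":0,"rz":0},{"tx":0.032,"ty":-0.026,"tz":0,"rx":0,"ry":0,"rz":0},{"tx":0.032,"ty":-0.026,"tz":0,"rx":0,"ry":0,"rz":0},{"tx":0.03,"ty":-0.025,"tz":0,"rx":0,"ry":0,"rz":0},{"tx":0.0196,"ty":-0.0152,"tz":0,"rx":0,"ry":0,"rz":0},{"tx":0,"ty":0,"tz":0.03,"rx":0,"ry":0,"rz":0},{"tx":0,"ty":0,"tz":0,"rx":0,"ry":0,"rz":0},{"tx":0,"ty":0,"tz":0,"rx":0,"ry":0,"rz":0}]' 0.034 20;python3 - <<'E'
from h import *
st()
s=env.read_camera("scene")
crop(s,(150,180,280,305),4.7,"s14.png")
E
```

```text
time_s: 32.9
tool_pos: [0.4605, 0.1161, 0.1481]
tool_rot: [-180.0, -0.0, 98.3]
force: [1.1, -0.7, -0.5]
grip_width: 0.0339
32.9 [0.4605 0.1161 0.1481] [-1.7996e+02 -3.0000e-02  9.8280e+01] F [ 1.1 -0.7 -0.5] T [ 0.02 -0.15  0.01] g 0.0339 q [ 35.6   5.1 -54.4 112.8   4.6  64.3 -12.4]
```

View pics/s14.png

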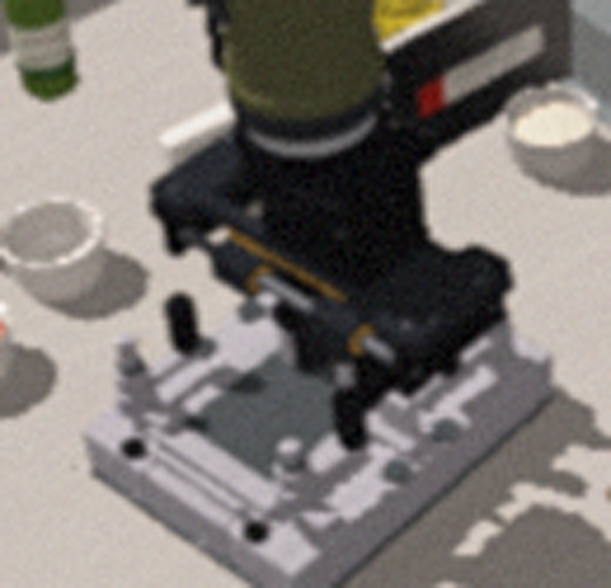

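```bash
python3 -m creep '[{"tx":0,"ty":0.001,"tz":0.02,"rx":0,"ry":0,"rz":0},{"tx":0,"ty":0,"tz":0.017,"rx":0,"ry":0,"rz":0},{"tx":0,"ty":0,"tz":0.004,"rx":0,"ry":0,"rz":0},{"tx":0,"ty":0,"tz":0,"rx":0,"ry":0,"rz":0}]' 0.034 20 && python3 -m creep '[{"tx":0,"ty":0,"tz":0,"rx":0,"ry":0,"rz":0},{"tx":0,"ty":0,"tz":0,"rx":0,"ry":0,"rz":0},{"tx":0,"ty":0,"tz":0,"rx":0,"ry":0,"rz":0}]' 0.0 20
```

```text
time_s: 33.45
tool_pos: [0.4614, 0.1166, 0.107]
tool_rot: [-180.0, -0.0, 98.3]
force: [0.3, 0.7, -1.0]
grip_width: 0.0341
time_s: 33.83
tool_pos: [0.4615, 0.1165, 0.1074]
tool_rot: [180.0, 0.0, 98.3]
force: [-1.3, -0.5, 2.1]
grip_width: 0.0177
```

```bash
python3 -m creep '[{"tx":0.0021,"ty":-0.0089,"tz":0.0008,"rx":0,"ry":0,"rz":0},{"tx":0.0048,"ty":-0.0093,"tz":0.0008,"rx":0,"ry":0,"rz":0},{"tx":0.0071,"ty":-0.0077,"tz":0.0008,"rx":0,"ry":0,"rz":0},{"tx":0.0088,"ty":-0.0056,"tz":0.0008,"rx":0,"ry":0,"rz":0},{"tx":0.01,"ty":-0.0031,"tz":0.0008,"rx":0,"ry":0,"rz":0},{"tx":0.0104,"ty":-0.0005,"tz":0.0008,"rx":0,"ry":0,"rz":0},{"tx":0.0102,"ty":0.0023,"tz":0.0008,"rx":0,"ry":0,"rz":0},{"tx":0.0093,"ty":0.0048,"tz":0.0008,"rx":0,"ry":0,"rz":0},{"tx":0.0077,"ty":0.0071,"tz":0.0008,"rx":0,"ry":0,"rz":0},{"tx":0.0056,"ty":0.0088,"tz":0.0008,"rx":0,"ry":0,"rz":0},{"tx":0.0031,"ty":0.01,"tz":0.0008,"rx":0,"ry":0,"rz":0},{"tx":0.0006,"ty":0.007,"tz":0.0008,"rx":0,"ry":0,"rz":0},{"tx":0,"ty":0,"tz":0,"rx":0,"ry":0,"rz":0}]' && python3 -m creep '[{"tx":0,"ty":0.003,"tz":0,"rx":0,"ry":0,"rz":0},{"tx":0,"ty":0.003,"tz":0,"rx":0,"ry":0,"rz":0},{"tx":0,"ty":0,"tz":0,"rx":0,"ry":0,"rz":0},{"tx":0,"ty":0,"tz":0,"rx":0,"ry":0,"rz":0}]'
```

```text
time_s: 35.45
tool_pos: [0.4541, 0.1964, 0.0973]
tool_rot: [-179.8, -0.0, 98.3]
force: [-5.5, -0.1, 7.9]
grip_width: 0.0175
time_s: 35.95
tool_pos: [0.4552, 0.1969, 0.0966]
tool_rot: [-179.3, 0.1, 98.4]
force: [-16.6, -1.7, 17.0]
grip_width: 0.0173
```

The force signature matches the near right nut, so this one is at its stop too. I'll release, move clear and check everything.

```bash
python3 -m creep '[{"tx":0,"ty":-0.003,"tz":-0.003,"rx":0,"ry":0,"rz":0},{"tx":0,"ty":-0.002,"tz":0,"rx":0,"ry":0,"rz":0},{"tx":0,"ty":0,"tz":0,"rx":0,"ry":0,"rz":0},{"tx":0,"ty":0,"tz":-0.02,"rx":0,"ry":0,"rz":0},{"tx":0,"ty":0,"tz":-0.04,"rx":0,"ry":0,"rz":0},{"tx":0,"ty":0,"tz":-0.05,"rx":0,"ry":0,"rz":0},{"tx":-0.03,"ty":0,"tz":-0.02,"rx":0,"ry":0,"rz":0},{"tx":-0.05,"ty":0,"tz":0,"rx":0,"ry":0,"rz":0},{"tx":-0.05,"ty":0,"tz":0,"rx":0,"ry":0,"rz":0},{"tx":-0.05,"ty":0,"tz":0,"rx":0,"ry":0,"rz":0},{"tx":-0.05,"ty":0,"tz":0,"rx":0,"ry":0,"rz":0},{"tx":-0.05,"ty":0,"tz":0,"rx":0,"ry":0,"rz":0},{"tx":-0.05,"ty":0,"tz":0,"rx":0,"ry":0,"rz":0},{"tx":-0.05,"ty":0,"tz":0,"rx":0,"ry":0,"rz":0},{"tx":-0.05,"ty":0,"tz":0,"rx":0,"ry":0,"rz":0},{"tx":-0.03,"ty":0,"tz":0,"rx":0,"ry":0,"rz":0},{"tx":0,"ty":0,"tz":0,"rx":0,"ry":0,"rz":0}]' 0.034 20;python3 - <<'E'
from h import *
import pickle
st()
s=env.read_camera("scene");c=env.read_camera("top")
pickle.dump((c,s),open("im15.pkl","wb"))
crop(s,(150,210,280,305),6,"s15.png")
crop(c,(150,180,270,270),6.6,"t15.png")
crop(c,(140,110,450,300),2.5,"t15w.png")
E
```

```text
time_s: 38.08
tool_pos: [0.5221, -0.2624, 0.2314]
tool_rot: [179.9, 0.0, 98.0]
force: [-0.3, 0.2, -0.2]
grip_width: 0.0337
38.08 [ 0.5221 -0.2624  0.2314] [1.7993e+02 4.0000e-02 9.8020e+01] F [-0.3  0.2 -0.2] T [ 0.02 -0.09  0.01] g 0.0337 q [ 55.5  14.  -36.6  93.1   8.6  75.6  25.6]
```

View pics/s15.png

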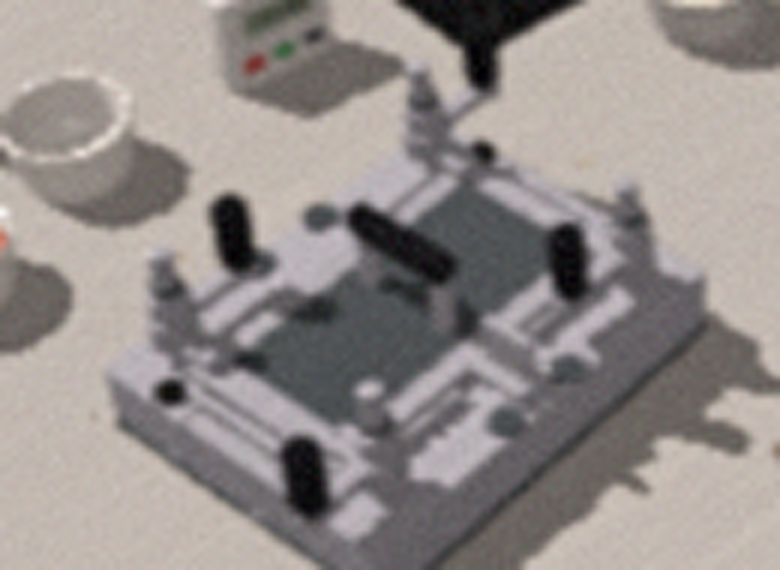

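View pics/t15.png

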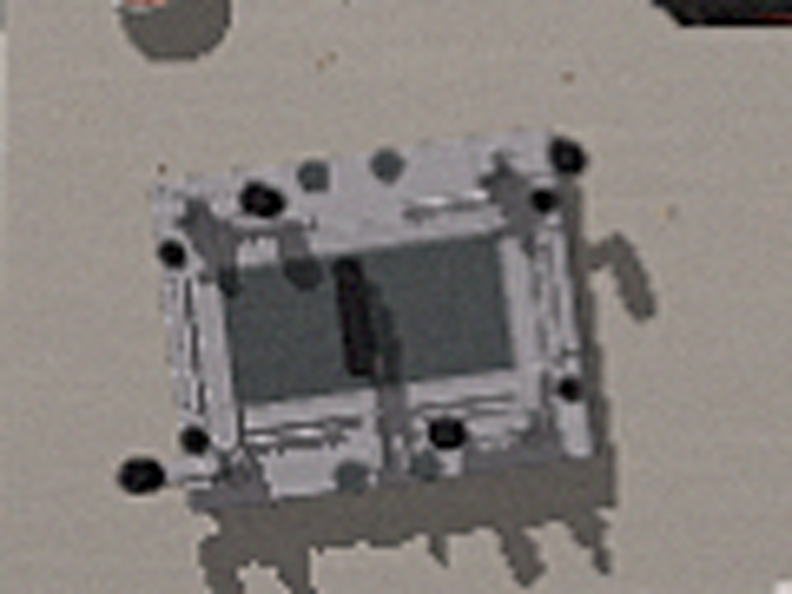

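View pics/t15w.png

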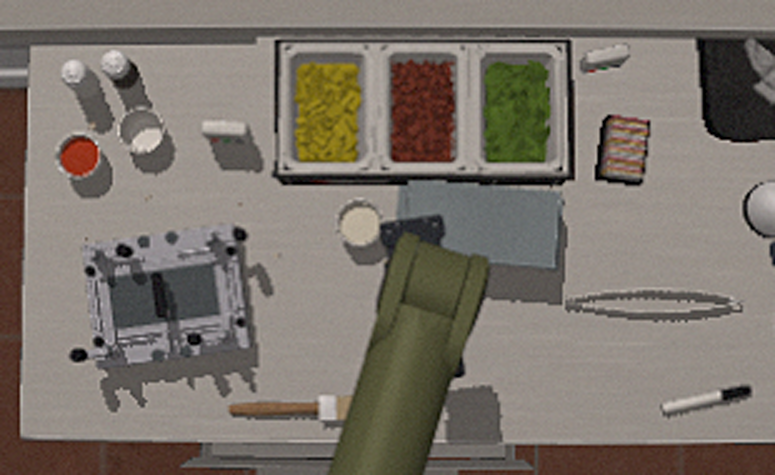

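All four levers have swung over, the cover is seated and the bystanders look unmoved. I'll put numbers on the nut angles.

Run:
```python
from h import *
import pickle
c,s=pickle.load(open("im15.pkl","rb"))
T=np.array([(142,475),(447,433),(262,200),(567,157)])/6.6+[149.5,179.5]
S=np.array([(305,477),(568,262),(232,232),(481,65)])/6.+[149.5,209.5]
P=np.array([(-.066,.12),(-.066,-.04),(.066,.04),(.066,-.12)]);st_=np.array([(-.066,.08),(-.066,-.08),(.066,.08),(.066,-.08)])
for n,a,b,p,q in zip(("NL","NR","FL","FR"),T,S,P,st_):
    pa,sa=darkblob(c,a,6,60);pb,sb=darkblob(s,b,6,55)
    X,r=tri((c,s),(pa,pb))
    w=R2(np.radians(WY)).T@(X[:2]-W0); d=w-q
    t=R2(np.radians(WY)).T@(px2w(c,[pa],.098)[0,:2]-W0)-q
    f=lambda d:np.degrees(np.arctan2(-d[0],-d[1]) if n[0]=="N" else np.arctan2(d[0],d[1]))%360
    print(n,sb[4],X.round(4),(d*1000).round(1),"phi",f(d).round(1),"top-only",(t*1000).round(1),f(t).round(1))
# bystander diff vs start
c0,s0=pickle.load(open("im0.pkl","rb"))
d=cv2.absdiff(cv2.GaussianBlur(c0["pixels"],(3,3),0),cv2.GaussianBlur(c["pixels"],(3,3),0)).max(axis=2)
for nm,(x,y,r) in dict(ramA=(284,200,9),brush=(255,273,15),timer=(230,162,10),ramB=(197,162,10),tongs=(402,231,30),red=(172,172,10)).items():
    p=d[y-min(r,10):y+min(r,10),x-r:x+r]; print(nm,p.max(),(p>40).sum())
```

```text
NL 72 [0.4539 0.195  0.084 ] [-1.1 38.8] phi 178.3 top-only [-0.7 36.2] 178.9
NR 59 [0.477  0.0371 0.0842] [-0.8 39.2] phi 178.9 top-only [-0.3 37.8] 179.5
FL 56 [0.596  0.1348 0.0836] [ -1.1 -41.1] phi 181.5 top-only [ -1.4 -42.8] 181.9
FR 6 [ 0.6225 -0.018   0.0195] [  3.4 -36.1] phi 174.6 top-only [ -1.5 -40.8] 182.1
ramA 60 3
brush 67 19
timer 6 0
ramB 6 0
tongs 6 0
red 7 0
```

All four nuts read about 180° within a common 1 mm offset, and their height is home. The far right scene reading was bad because its blob merged with the caddy; the top view gives 182°. I'll move the arm aside to check the ramekin and brush uncovered.

```bash
python3 -m creep '[{"tx":-0.04,"ty":-0.01,"tz":-0.01,"rx":0,"ry":0,"rz":0},{"tx":-0.05,"ty":-0.02,"tz":0,"rx":0,"ry":0,"rz":0},{"tx":-0.05,"ty":-0.02,"tz":0,"rx":0,"ry":0,"rz":0},{"tx":-0.05,"ty":-0.02,"tz":0,"rx":0,"ry":0,"rz":0},{"tx":-0.05,"ty":-0.02,"tz":0,"rx":0,"ry":0,"rz":0},{"tx":-0.03,"ty":-0.01,"tz":0,"rx":0,"ry":0,"rz":0},{"tx":0,"ty":0,"tz":0,"rx":0,"ry":0,"rz":0},{"tx":0,"ty":0,"tz":0,"rx":0,"ry":0,"rz":0}]'
python3 - <<'E'
from h import *
import pickle
c=env.read_camera("top");c0,s0=pickle.load(open("im0.pkl","rb"))
crop(c,(140,110,450,300),2.5,"t16.png")
d=cv2.absdiff(cv2.GaussianBlur(c0["pixels"],(3,3),0),cv2.GaussianBlur(c["pixels"],(3,3),0)).max(axis=2)
for nm,(x,y,r) in dict(ramA=(284,200,9),brush=(255,273,15),brush2=(280,272,10),timer=(230,162,10),ramB=(197,162,10)).items():
    p=d[y-min(r,10):y+min(r,10),x-r:x+r]; print(nm,p.max(),(p>40).sum())
E
```

```text
time_s: 39.17
tool_pos: [0.464, -0.5382, 0.2412]
tool_rot: [179.9, -0.0, 98.5]
force: [1.4, 0.4, -0.0]
grip_width: 0.034
ramA 5 0
brush 68 19
brush2 5 0
timer 6 0
ramB 6 0
```

View pics/t16.png

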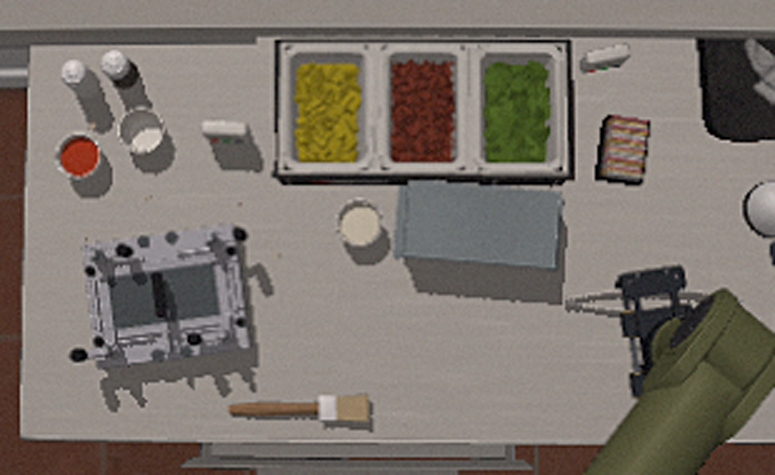

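The bystanders are where they started. The remaining difference near the brush is most likely the swung lever's shadow. Handing in.

```bash
python3 -c "
from cell import env
print(env.sign_off())"
```

```text
the job is handed in; nothing more can be done
None
```

The job is done and handed in at about 39 s of robot time. I drew the cover about 128 mm out by its tab and left it flat on the table. I then took it by the handle and laid it in the rim with the tab through the front gap. The nuts went to their stops in cross order: near right, far left, far right, near left. None was touched before the cover was in.

**Nuts:** Each was pushed to 17–20 N at the end with no real further travel. The pictures put near left, near right and far left at 178–182°, with their grips about 10 mm lower than at the start. My estimate of the well's position is good to about 1–2 mm, which accounts for that spread.

**Check that disagreed:** For the far right nut, the two-camera reading came out wrong (175°, at an impossible height) because its dark grip merged with the caddy in one view. The top view alone gave 182°, and the push force agreed with the other nuts.

**Bystanders:** The ramekins, timer and tongs matched their starting pictures. The brush's bristle end did too. The rest of the brush showed a small difference (19 pixels), which I took to be the swung lever's shadow but did not confirm.

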